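# Unload the reflow hot plate with a spatula

### The job

The LED boards on the bench hot plate have finished: push the red mushroom stop button down until it latches, then use the spatula to move every board carrier from the hot plate to the cooling tray, laying each one down flat on the tray's deck without dropping it. When the tray has them all, lay the spatula back on its rest the way it was and twist the stop button to let it up again. The carriers are hot, so never touch them with the gripper or arm, and leave the jar, the reel and the meter where they are.

Things in the scene. Friction and masses are not known exactly. Their poses are not given: they have to be found in the camera images.
- hotplate: hot plate: grey box, dark steel deck, fixed. Origin on the bench under the deck's centre, x away from the robot, y left. Deck surface at z = 60 mm, clear inside x -69 to 69, y -145 to 145. Rim 10 mm high, 6 mm thick on the far (+x), left and right sides; near side open and flush: a carrier pushed away stops at the far rim. Carriers start side by side, near y = -93, 0, 93
- cooltray: cooling tray: finned aluminium block, fixed, same form, frame and sizes as the hot plate (138 x 290 mm deck, 10 mm rim on far, left and right sides, near side open) but its deck is at z = 45 mm. Origin on the bench under the deck's centre. Takes three carriers side by side. It and the hot plate swap sides from start to start
- cooltray_deck: the flat aluminium deck of the cooling tray, 146 x 302 x 12 mm; origin at the centre of its surface, axes as the tray's
- carrier1: board carrier: shallow square aluminium tray, 110 g, holding a white LED board; flat base 60 x 60 x 2 mm, rim on all four sides flaring 11 mm out and 5.5 mm up (82 mm wide, 7.5 mm high). Friction 0.45 on blade and decks (varies 15 %): slides off a blade tipped 33 degrees. Origin: centre of its underside, x and y along its sides, z up. 2 or 3 are present, None if absent
- carrier2: board carrier: shallow square aluminium tray, 110 g, holding a white LED board; flat base 60 x 60 x 2 mm, rim on all four sides flaring 11 mm out and 5.5 mm up (82 mm wide, 7.5 mm high). Friction 0.45 on blade and decks (varies 15 %): slides off a blade tipped 33 degrees. Origin: centre of its underside, x and y along its sides, z up. 2 or 3 are present, None if absent
- carrier3: board carrier: shallow square aluminium tray, 110 g, holding a white LED board; flat base 60 x 60 x 2 mm, rim on all four sides flaring 11 mm out and 5.5 mm up (82 mm wide, 7.5 mm high). Friction 0.45 on blade and decks (varies 15 %): slides off a blade tipped 33 degrees. Origin: centre of its underside, x and y along its sides, z up. 2 or 3 are present, None if absent
- spatula: cranked spatula, 130 g: steel blade 76 long x 56 wide x 1.6 mm, neck sloping up from its rear end, straight wooden handle. Origin under the blade's middle; x towards the blade's front edge (at x = 38 mm), z up. Handle: bar 20 wide (y) x 22 high, x = -66 to -216, centre line at z = 45 mm
- spatula_grip (a point): good place to grip the spatula, across its y: centre of the handle's section at spatula x = -95, z = 45 mm; axes as the spatula's. The balance point lies about 16 mm nearer the blade
- rest: spatula rest, fixed, blue steel: base 236 x 108 x 5 mm, side lips 13 mm high, 96 mm apart inside; a cross bar 14 mm thick at x = -175 mm, top at z = 39 mm, carries the handle's end, with a post 48 mm high at each end. Origin on the bench where the spatula's origin belongs, x along the spatula towards the blade; the blade lies on the base, so the spatula's origin is at z = 5 mm
- stopbox: yellow box 76 x 76 x 38 mm, fixed, with the red mushroom stop button on top. Origin under its centre. It and the flux jar swap sides from start to start
- stop_top (a point): centre of the top of the red mushroom head, 72 mm above the bench when up; head 40 mm across, 18 mm high, on a thinner stem, its underside 16 mm above the box when up
- stop_press (a joint): how far the mushroom is pressed down, m: 0 up, 0.006 fully down. It takes about 5 N and stays down when let go
- stop_turn (a joint): clockwise turn of the mushroom head seen from above, rad, 0 to 0.75; weakly sprung back to 0. Turned when down, a cam raises the head in step: 0.7 rad brings it fully up, where it stays (let the hand rise 6 mm with it)
- fluxjar: bystander: amber flux jar 60 mm across, 62 mm high. Origin under its centre
- reel: bystander: solder reel 64 mm across, 46 mm high, standing on its flange beside the deck on the right. Origin under its centre
- meter: bystander: multimeter 150 x 75 x 35 mm lying beside the deck on the left. Origin under its centre
Not all that is in view belongs to the job. Leave any green look-alike of the carrier2 alone. What is shaped like the carrier1 but yellow is not meant.

How it is judged (in metres and radians):
On the way, in this order (a step that is already met when the one before it is completed fails the run):
1. the stop button is pressed down until it latches (value of joint stop_press above 0.0045 m), for 0.2 s.
2. with the stop still down, every carrier lies flat and still on the cooling tray's deck (value of joint stop_press above 0.0045 m and x of carrier1 in the frame of cooltray between -0.072 and 0.072 m and y of carrier1 in the frame of cooltray between -0.146 and 0.146 m and z of carrier1 in the frame of cooltray between 0.041 and 0.05 m and angle between each of carrier1, carrier2, carrier3's own z axis and vertical below 0.12 rad and linear speed of each of carrier1, carrier2, carrier3 below 0.03 m/s and x of carrier2 in the frame of cooltray between -0.072 and 0.072 m and y of carrier2 in the frame of cooltray between -0.146 and 0.146 m and z of carrier2 in the frame of cooltray between 0.041 and 0.05 m and x of carrier3 in the frame of cooltray between -0.072 and 0.072 m and y of carrier3 in the frame of cooltray between -0.146 and 0.146 m and z of carrier3 in the frame of cooltray between 0.041 and 0.05 m), for 0.2 s.
3. the stop button is twisted clockwise and rises (value of joint stop_press below 0.0015 m and value of joint stop_turn above 0.4 rad), for 0.05 s.
At the end, for the whole second after the job is handed in: Every carrier lies at rest on the cooling tray's deck, flat (0.12 rad) and at deck height (within 5 mm), not on another or the rim; the spatula lies level and still on its rest, origins within 35 mm along and across; the stop button is up (within 1.5 mm) (x of carrier1 in the frame of cooltray between -0.072 and 0.072 m and y of carrier1 in the frame of cooltray between -0.146 and 0.146 m and z of carrier1 in the frame of cooltray between 0.041 and 0.05 m and angle between each of carrier1, carrier2, carrier3, spatula's own z axis and vertical below 0.12 rad and linear speed of each of carrier1, carrier2, carrier3, spatula below 0.03 m/s and x of carrier2 in the frame of cooltray between -0.072 and 0.072 m and y of carrier2 in the frame of cooltray between -0.146 and 0.146 m and z of carrier2 in the frame of cooltray between 0.041 and 0.05 m and x of carrier3 in the frame of cooltray between -0.072 and 0.072 m and y of carrier3 in the frame of cooltray between -0.146 and 0.146 m and z of carrier3 in the frame of cooltray between 0.041 and 0.05 m and x of spatula in the frame of rest between -0.035 and 0.035 m and y of spatula in the frame of rest between -0.035 and 0.035 m and z of spatula in the frame of rest between 0.001 and 0.01 m and value of joint stop_press below 0.0015 m); the robot touches nothing.
It fails at once if a carrier is dropped or slammed onto the cooling tray (a blow over 15 N on its deck) (contact force between any of carrier1, carrier2, carrier3 and cooltray_deck above 15 N).
It fails at once if the gripper or arm touches a hot carrier (contact force between any of the fingers, the arm and carrier1 above 0.5 N or contact force between any of the fingers, the arm and carrier2 above 0.5 N or contact force between any of the fingers, the arm and carrier3 above 0.5 N).
It fails at once if the flux jar, the solder reel or the meter is moved by more than 25 mm (distance of any of fluxjar, reel, meter from where it was at the start of the episode above 0.025 m).
Of carrier1, carrier2, carrier3 only 2 to 3 are there at a start; the rules pass over those that are not, and their reading is None.
At some moment in a run one of carrier1, carrier2, carrier3, spatula may be knocked a few centimetres aside while the robot is not near it.
It also fails if it takes over 210 s, if anything falls off the work surface, if the arm or the gripper's body presses on something with over 40 N, if the wrist force passes 120 N, or if a joint passes its speed limit or range.

### The arm

A 6-joint arm with a two-finger parallel gripper is mounted at the origin on the work surface. World frame = base frame: x ahead of the robot, y to its left, z up, the work surface at z = 0. Lengths are in m, angles in degrees, forces in N, time in s.
With the tool pointing down it reaches from about 0.3 to 0.75 m from the base axis. Payload 8.5 kg.
Tool frame: the origin (TCP) lies midway between the tips of the shut fingers; the grasp point (between the pads) lies 19 mm behind it; z points along the fingers, y is the line along which they close (so a half turn about z gives the same grasp; the last joint's range is limited). The gripper opens to 85 mm and grips with 20 to 120 N. Pads are 22 mm wide; open, the fingers measure 114 mm over their backs; the gripper's body (76 mm by 85 mm) begins 54 mm behind the grasp point. The pads swing forward as they close: fully open they stand 13 mm farther back than shut.
Start: joints at [59.227, 21.807, 74.336, -0, 83.858, -12.336], TCP at [0.174, 0.522, 0.231] pointing down, gripper open.
Joint ranges: [-178.18, 178.18], [-50.72, 133.34], [12.68, 142.11], [-81.47, 261.47], [9.98, 163.14], [-165.26, 165.26]. Speed limits (degrees/s): [136.94, 136.94, 180, 180, 180, 180].

### API

Orientations are given as a 3x3 rotation matrix whose columns are the frame's x, y, z axes.
In Python, from rig import observe, optics, order, spotter gives the robot as it stands.
- The arm moves only by the tool move_arm, never from a script. Its argument "series" is text: rows parted by semicolons, each of 5 numbers parted by spaces: the shift along the tool's x, y, z in cm, then the turn about the tool's z in degrees, then the opening, from -1 (shut) to 1 (fully open). A call has 1 to 8 rows; each row is the pose to reach, as a shift and turn from the pose commanded when the call began, along the tool's axes at that moment; what a row does not reach only later rows make up. A row lasts 1/8 s, in which the tool goes at most 62.5 mm and 10.7 degrees, less where a joint would pass 70% of its speed; a pose out of reach is approached as far as the arm can. A call with a gripper value outside its range is refused whole. The fingers move at their own pace and stop on an object; "force" is the grip in N (left out, the last holds). Time passes only in rows, so rows that repeat a pose let the fingers close. It gives the time, the measured TCP pose, the force, the opening and the grip force at its end, in the units of the state.
- observe(): the state, without advancing time (a new reading comes with each control period).
- optics.get_image(name): name is "scene" or "top" or "wrist"; returns a dict with "pixels" (420x560x3 uint8, blue, green, red), "camera_matrix" (3x3 intrinsics, pixels), "rvec" (rotation vector, rad) and "tvec" (3), from world to camera coordinates, as OpenCV has them. Camera axes: x right, y down, z forward; pixel columns grow to the right and rows downward; lengths in m; the calibration is good to about 2 mm. A picture is of the moment at which its call begins. There is no depth.
- order.close_job(): hands the job in; it is judged then, once.
Trained networks look in the newest picture that a camera, given by its name, has taken for a name from the list of things; names that differ only in an ending like _2 or _b are one class to them, and where a whole thing is asked for, a point or a joint stands for the part that bears it (a point fixed in the world has none). Each returns a list of dicts, best first, with "score" (0 to 1); they miss things now and then, are a little off and sometimes report something else, mostly with a low value. They report only what shows in the picture. A call takes as long as a camera call. They do not tell look-alikes from the thing itself.
- spotter.find_in(thing, camera): "point" ([x, y, z] in m, in world coordinates, good to about 4 mm: the middle of the surface that is visible of it).
- spotter.cut_out(thing, camera): "pixels" (420x560 bool, what is visible of it).
- spotter.mark_of(thing, camera): "point" ([x, y, z] in m, in world coordinates, good to about 4 mm: a listed point, or the origin of a listed thing).
The state is a dict: "time_s": time; "q": joint angles; "qvel": joint speeds; "joint_efforts": joint torques, N m; "position": TCP position; "tool_rot": TCP orientation; "ft_force": force on the tool from outside, world axes, zero at the start; "wrist_torque": the same for the moment, N m; "grip_width": finger opening in m; "gripper_force": force on a finger pad.
Only numpy, scipy, OpenCV 4.12 (cv2) and the standard library are available. Lean on these libraries where they do the work, as an engineer would, in place of code of your own. Each camera call takes 0.05 s, during which the arm holds its last target. There are 200 camera calls.

## Working session

There is one attempt and no reset: what is moved stays moved. The work goes in short steps, Python scripts to look and compute and a tool call to move; the robot and the scene stay as the last step left them, time stands still between calls to the robot, and variables do not carry over. Pictures are saved under pics/ and viewed, at most 14 in all, crops included, and the job is handed in when it is done.

Besides the shell and the picture viewer there is one more tool, called after "Request:" as a command line: name --argument value ..., lists and objects as JSON in quotes. move_arm: Moves the arm, as the interface text tells. Its arguments: {"type":"object","properties":{"series":{"type":"string"},"force":{"type":"number"}},"required":["series"]}

```bash
mkdir -p pics
cat > h.py <<'E'
import numpy as np, cv2
from rig import observe, optics, order, spotter
np.set_printoptions(precision=4,suppress=True)
def save(cam,fn):
    im=optics.get_image(cam); cv2.imwrite('pics/'+fn,im['pixels']); return im
def P(im,p):
    return cv2.projectPoints(np.array([p],float),im['rvec'],im['tvec'],im['camera_matrix'],None)[0].ravel()
def ray(im,uv,z):
    K=im['camera_matrix'];R=cv2.Rodrigues(np.array(im['rvec'],float))[0];t=np.array(im['tvec'],float).ravel()
    d=R.T@np.linalg.inv(K)@np.array([uv[0],uv[1],1.]);c=-R.T@t
    return c+d*(z-c[2])/d[2]
E
python3 - <<'E'
from h import *
for c in('scene','top'):
    im=save(c,c+'0.png')
    print(c,-cv2.Rodrigues(np.array(im['rvec'],float))[0].T@np.array(im['tvec']).ravel())
s=observe();print(s['time_s'],s['position'],s['tool_rot'])
for n in 'hotplate cooltray carrier1 spatula spatula_grip rest stopbox stop_top fluxjar reel meter'.split():
    for c in('top','scene'):
        print(n,c,[(np.round(d['point'],4).tolist(),round(d['score'],2)) for d in spotter.mark_of(n,c)])
E
```

```text
scene [ 1.6728 -0.2154  0.9263]
top [0.548  0.0071 1.25  ]
0.1 [0.1738 0.5215 0.2308] [[-0.9487  0.3162 -0.0007]
 [ 0.3162  0.9487 -0.0011]
 [ 0.0003 -0.0013 -1.    ]]
hotplate top [([0.6813, 0.1742, 0.0053], 0.77)]
hotplate scene [([0.6827, 0.177, 0.0004], 0.57)]
cooltray top [([0.6653, -0.1633, 0.0007], 0.92)]
cooltray scene []
carrier1 top [([0.6923, 0.2726, 0.0592], 0.96), ([0.4962, 0.1918, -0.003], 0.9), ([0.6972, 0.1831, 0.0596], 0.87), ([0.8341, -0.0345, 0.0039], 0.56), ([0.6814, 0.0819, 0.0588], 0.55)]
carrier1 scene [([0.695, 0.1765, 0.0621], 0.89), ([0.4952, 0.1971, -0.001], 0.87), ([0.6777, 0.0775, 0.061], 0.84), ([0.6983, 0.2693, 0.0626], 0.67), ([0.8391, -0.0388, -0.003], 0.65)]
spatula top [([0.4843, 0.0154, 0.0049], 0.92), ([0.4847, 0.0128, -0.0025], 0.35), ([0.4535, 0.374, -0.0005], 0.19)]
spatula scene [([0.4557, 0.3726, 0.0051], 0.74), ([0.4884, 0.0163, 0.0034], 0.62)]
spatula_grip top [([0.4891, -0.0751, 0.0523], 0.71)]
spatula_grip scene [([0.4899, -0.0785, 0.0475], 0.62)]
rest top [([0.4842, 0.0096, -0.0027], 0.67)]
rest scene [([0.4797, 0.0131, -0.0021], 0.91)]
stopbox top [([0.4543, 0.3705, -0.0023], 0.94)]
stopbox scene [([0.4546, 0.3747, 0.0026], 0.73)]
stop_top top [([0.4579, 0.3726, 0.0729], 0.5)]
stop_top scene [([0.4557, 0.3743, 0.0746], 0.57)]
fluxjar top [([0.4662, -0.3833, -0.0014], 0.89)]
fluxjar scene [([0.4668, -0.383, 0.0013], 0.7)]
reel top []
reel scene [([0.622, -0.4002, 0.0011], 0.66)]
meter top [([0.6357, 0.4353, 0.0005], 0.77)]
meter scene [([0.6402, 0.434, 0.0024], 0.74)]
```

View pics/top0.png

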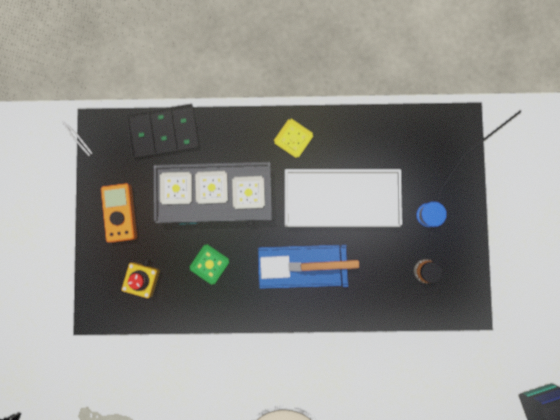

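View pics/scene0.png

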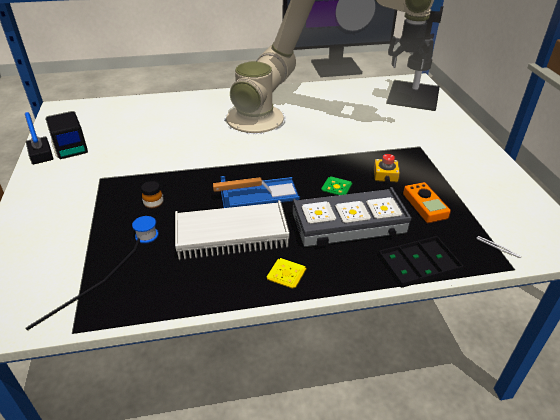

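Request:
move_arm --series "-6 -1 0 0 -1; -12 -2 1 0 -1; -18 -3 3 0 -1; -24 -4 5 0 -1; -30 -5 8 0 -1; -31.5 -5.1 12 0 -1; -31.5 -5.1 14 0 -1; -31.5 -5.1 14 0 -1" --force 40

```text
time_s: 2.2
position: [0.4562, 0.3732, 0.09]
tool_rot: [[-0.949, 0.317, -0.003], [0.317, 0.949, -0.001], [0.002, -0.002, -1.0]]
ft_force: [-0.3, 0.6, 0.1]
grip_width: 0.0001
gripper_force: 0.0
```

Request:
move_arm --series "0 0 1.5 0 -1; 0 0 2.0 0 -1; 0 0 2.4 0 -1; 0 0 2.55 0 -1; 0 0 2.55 0 -1"

```text
time_s: 2.82
position: [0.4567, 0.3739, 0.0661]
tool_rot: [[-0.949, 0.316, 0.0], [0.316, 0.949, 0.0], [-0.0, 0.0, -1.0]]
ft_force: [-1.4, -0.0, 1.9]
grip_width: 0.0001
gripper_force: 1.1
```

Request:
move_arm --series "0 0 0.2 0 -1; 0 0 0.3 0 -1; 0 0 0.3 0 -1; 0 0 -1.5 0 -1; 0 0 -6 0 -1; 0 0 -10 0 -1"

```text
time_s: 3.58
position: [0.4569, 0.3737, 0.1672]
tool_rot: [[-0.949, 0.316, 0.001], [0.316, 0.949, 0.0], [-0.001, 0.0, -1.0]]
ft_force: [0.7, -0.5, 0.5]
grip_width: 0.0005
gripper_force: 0.0
```

```bash
cat > m.py <<'E'
from h import *
H={'hotplate':.06,'cooltray':.045,'rest':.005,'carrier1':.06}
def edges(name,cam='top'):
    im=optics.get_image(cam)
    for d in spotter.cut_out(name,cam):
        if d['score']<.3: continue
        c=max(cv2.findContours(d['pixels'].astype(np.uint8),0,1)[0],key=cv2.contourArea)
        r=cv2.minAreaRect(c); b=cv2.boxPoints(r)
        yield d['score'],r,b,im
E
python3 - <<'E'
from m import *
for n,z in(('hotplate',.07),('cooltray',.055),('rest',.013),('carrier1',.0675),('stop_top',.07),('spatula',.03)):
    for s,r,b,im in edges(n):
        w=np.array([ray(im,p,z)[:2] for p in b]); e=[w[1]-w[0],w[2]-w[1]]
        print(n,round(s,2),'c',w.mean(0),'L',[round(np.linalg.norm(x),3) for x in e],'ang',[round(np.degrees(np.arctan2(x[1],x[0])),1) for x in e])
for n in('stop_top','carrier1','hotplate','cooltray','rest'):print(n,[(np.round(d['point'],4).tolist(),round(d['score'],2)) for d in spotter.mark_of(n,'top')])
s=observe();print(s['q'],s['time_s'],s['position'])
E
```

```text
hotplate 0.77 c [0.6773 0.1729] L [np.float64(0.304), np.float64(0.163)] ang [np.float64(-90.8), np.float64(179.3)]
cooltray 0.74 c [ 0.661 -0.165] L [np.float64(0.303), np.float64(0.149)] ang [np.float64(-90.8), np.float64(178.1)]
rest 0.97 c [ 0.4522 -0.0595] L [np.float64(0.235), np.float64(0.045)] ang [np.float64(-89.2), np.float64(-179.9)]
carrier1 0.88 c [0.6786 0.0826] L [np.float64(0.085), np.float64(0.08)] ang [np.float64(-90.8), np.float64(179.3)]
carrier1 0.78 c [0.4954 0.1824] L [np.float64(0.079), np.float64(0.08)] ang [np.float64(-34.1), np.float64(-124.1)]
carrier1 0.77 c [0.6929 0.2689] L [np.float64(0.081), np.float64(0.083)] ang [np.float64(-90.8), np.float64(-180.0)]
carrier1 0.72 c [0.6929 0.1769] L [np.float64(0.083), np.float64(0.086)] ang [np.float64(-90.8), np.float64(179.7)]
carrier1 0.61 c [ 0.8194 -0.0384] L [np.float64(0.081), np.float64(0.078)] ang [np.float64(-35.9), np.float64(-126.9)]
stop_top 0.59 c [0.4551 0.3677] L [np.float64(0.039), np.float64(0.038)] ang [np.float64(-45.4), np.float64(-134.8)]
spatula 0.93 c [ 0.4821 -0.0763] L [np.float64(0.255), np.float64(0.055)] ang [np.float64(-90.7), np.float64(178.5)]
spatula 0.67 c [0.6831 0.1798] L [np.float64(0.317), np.float64(0.171)] ang [np.float64(-90.8), np.float64(179.3)]
stop_top [([0.6374, 0.4339, 0.0018], 0.7), ([0.4587, 0.3748, 0.0666], 0.49)]
carrier1 [([0.697, 0.1774, 0.0582], 0.81), ([0.6791, 0.0842, 0.0596], 0.74), ([0.4937, 0.1903, -0.001], 0.68), ([0.6932, 0.2735, 0.0588], 0.58), ([0.8357, -0.0386, 0.0035], 0.58)]
hotplate [([0.683, 0.1781, 0.0056], 0.96)]
cooltray [([0.6652, -0.1602, 0.0004], 0.79)]
rest [([0.4569, 0.3752, 0.068], 0.16)]
[ 27.817   28.7913  73.8955  -0.0001  77.3166 -43.7484] 4.425 [0.4566 0.3738 0.1658]
```

Request:
move_arm --series "-2.1 -5.2 -3.4 9 0.4; -4.2 -10.4 -3.4 18 0.4; -6.4 -15.7 -3.4 27 0.4; -8.5 -21 -3.4 36 0.4; -10.7 -26.2 -3.4 45 0.4; -12.8 -31.5 -3.4 54 0.4; -15 -36.8 -3.4 63 0.4; -17.1 -42 -3.4 71.6 0.4"

```text
time_s: 5.42
position: [0.4859, -0.0807, 0.2001]
tool_rot: [[0.006, 1.0, 0.001], [1.0, -0.006, -0.0], [-0.0, 0.001, -1.0]]
ft_force: [0.4, 0.1, 0.4]
grip_width: 0.0598
gripper_force: 0.0
```

Request:
move_arm --series "0 0 0 0 0.4; 0 0 0 0 0.4"

```text
time_s: 5.68
position: [0.4859, -0.0784, 0.1998]
tool_rot: [[0.0, 1.0, -0.0], [1.0, -0.0, 0.0], [0.0, -0.0, -1.0]]
ft_force: [-0.4, 0.4, 0.4]
grip_width: 0.0598
gripper_force: 0.0
```

Run:
```python
from h import *
im=save('wrist','w1.png')
s=observe();print(s['q'],s['time_s'],s['position'],s['tool_rot'])
for c in('wrist','top','scene'):
  for n in('spatula','spatula_grip','rest'):print(c,n,[(np.round(d['point'],4).tolist(),round(d['score'],2)) for d in spotter.mark_of(n,c)])
print(-cv2.Rodrigues(np.array(im['rvec'],float))[0].T@np.array(im['tvec']).ravel())
```

```text
[-22.9324  17.5982  86.3837   0.0137  76.0292 -22.9885] 5.725 [ 0.4859 -0.0779  0.1999] [[-0.0009  1.     -0.0001]
 [ 1.      0.0009  0.0003]
 [ 0.0003 -0.0001 -1.    ]]
wrist spatula [([0.4843, 0.0162, 0.0061], 0.83)]
wrist spatula_grip [([0.4902, -0.0776, 0.0465], 0.91)]
wrist rest []
top spatula [([0.4837, 0.0169, 0.0045], 0.95)]
top spatula_grip [([0.4896, -0.0799, 0.0534], 0.57)]
top rest [([0.4569, 0.3752, 0.068], 0.16)]
scene spatula [([0.4557, 0.3726, 0.0051], 0.74), ([0.4884, 0.0163, 0.0034], 0.62)]
scene spatula_grip [([0.4899, -0.0785, 0.0475], 0.62)]
scene rest [([0.4797, 0.0131, -0.0021], 0.91)]
[ 0.4848 -0.0053  0.3418]
```

View pics/w1.png

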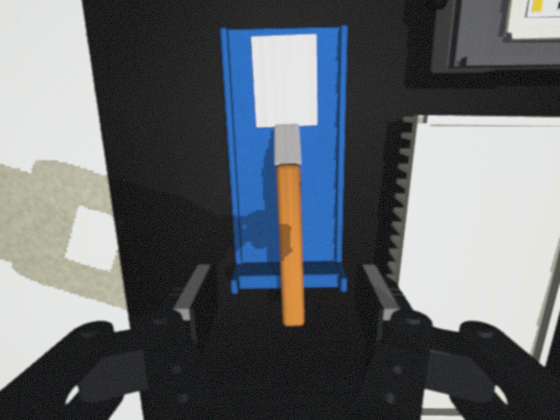

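Run:
```python
from h import *
im=optics.get_image('wrist')
for z,l in((.0066,[(252,37),(317,35),(318,125),(257,127)]),(.061,[(278,167),(300,165),(283,326),(304,325)]),(.013,[(222,31),(347,29)]),(.048,[(235,290),(344,290)])):
    print(z,[ray(im,p,z)[:2].round(4).tolist() for p in l])
for p in((.484,.0165,.005),(.484,-.0785,.05)): print(P(im,p))
```

```text
0.0066 [[0.4558, 0.0537], [0.5119, 0.0552], [0.5147, -0.0201], [0.4584, -0.0219]]
0.061 [[0.4787, -0.0503], [0.4963, -0.0487], [0.4823, -0.1969], [0.5016, -0.1959]]
0.013 [[0.4312, 0.0571], [0.5365, 0.0587]]
0.048 [[0.4377, -0.1672], [0.539, -0.1672]]
[284.6863  82.9293]
[284.6844 197.8809]
```

Request:
move_arm --series "0 0.2 5 -1.5 0.4; 0 0.2 10 -1.5 0.4; 0 0.2 14 -1.5 0.4; 0 0.2 16.9 -1.5 0.4; 0 0.2 16.9 -1.5 0.4; 0 0.2 16.9 -1.5 -1; 0 0.2 16.9 -1.5 -1; 0 0.2 16.9 -1.5 -1" --force 60

```text
time_s: 7.22
position: [0.4887, -0.079, 0.0322]
tool_rot: [[-0.026, 1.0, 0.003], [1.0, 0.026, -0.001], [-0.001, 0.003, -1.0]]
ft_force: [-0.7, 1.3, 5.6]
grip_width: 0.0194
gripper_force: 59.3
```

Request:
move_arm --series "0 0 0 0 -1; 0 0 0 0 -1; 0 0 -3 0 -1; 0 0 -6 0 -1; 0 0 -10 0 -1; 0 0 -10 0 -1"

```text
time_s: 7.98
position: [0.4892, -0.0792, 0.1338]
tool_rot: [[-0.026, 1.0, 0.006], [1.0, 0.026, -0.003], [-0.003, 0.006, -1.0]]
ft_force: [-0.0, -0.1, -1.9]
grip_width: 0.019
gripper_force: 59.1
```

Request:
move_arm --series "-1 1 0 10.5 -1; -2 2 0 21 -1; -3 3.5 0 31.5 -1; -4.5 5 0 42 -1; -6 6.5 0 52.5 -1; -7 8 0 63 -1; -8 9 0 73.5 -1; -8.6 9.2 0 84 -1"

```text
time_s: 8.98
position: [0.5822, -0.1626, 0.1295]
tool_rot: [[0.992, 0.124, -0.001], [0.124, -0.992, 0.001], [-0.001, -0.001, -1.0]]
ft_force: [-0.2, -0.0, -1.3]
grip_width: 0.0195
gripper_force: 59.1
```

Request:
move_arm --series "0 0 0 7.5 -1; 0 0 0 7.5 -1; 0 0 0 7.5 -1"

```text
time_s: 9.35
position: [0.5819, -0.1622, 0.1304]
tool_rot: [[1.0, 0.002, -0.001], [0.002, -1.0, 0.0], [-0.001, -0.0, -1.0]]
ft_force: [0.3, -0.6, -1.3]
grip_width: 0.019
gripper_force: 59.0
```

Run:
```python
from h import *
im=save('wrist','w2.png');save('scene','s2.png')
s=observe();print(s['q'],s['time_s'],s['position'],s['tool_rot'],s['ft_force'],s['wrist_torque'])
for c in('wrist','scene'):
  for n in('spatula','spatula_grip','cooltray'):print(c,n,[(np.round(d['point'],4).tolist(),round(d['score'],2)) for d in spotter.mark_of(n,c)])
```

```text
[-26.7903  32.0457  74.2377  -0.0005  73.7362  63.1478] 9.45 [ 0.5821 -0.1623  0.1306] [[ 1.      0.0011 -0.0003]
 [ 0.0011 -1.      0.0001]
 [-0.0003 -0.0001 -1.    ]] [ 0.1632 -0.0112 -1.8597] [-0.0227  0.0269 -0.01  ]
wrist spatula [([0.676, -0.1607, 0.1025], 0.97), ([0.4691, -0.3826, 0.0004], 0.5)]
wrist spatula_grip [([0.5847, -0.1638, 0.1448], 0.81), ([0.6793, -0.1623, 0.1026], 0.23)]
wrist cooltray [([0.6773, -0.162, 0.1021], 0.37)]
scene spatula [([0.682, -0.1656, 0.1012], 0.89), ([0.6799, 0.1762, -0.0016], 0.35)]
scene spatula_grip [([0.5822, -0.1601, 0.1471], 0.97), ([0.6591, -0.161, 0.0434], 0.47)]
scene cooltray [([0.667, -0.161, 0.0031], 0.75)]
```

View pics/w2.png

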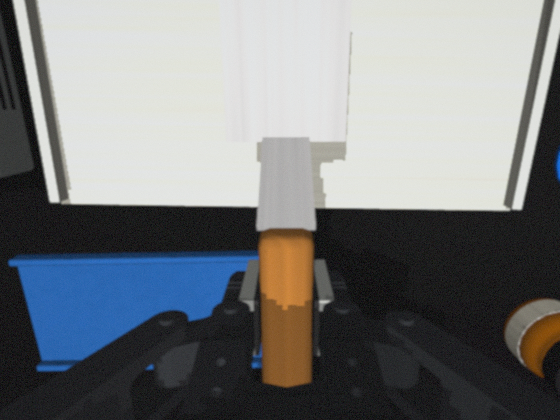

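Run:
```python
from h import *
im=optics.get_image('wrist')
print([ray(im,p,.045) for p in((50,204),(522,210))],[ray(im,p,.055) for p in((27,0),(47,150),(66,203),(506,207),(547,0))])
im=optics.get_image('top')
g=cv2.cvtColor(im['pixels'],cv2.COLOR_BGR2GRAY)
for q in((.734,-.30,.055),(.734,-.02,.055),(.594,-.30,.045),(.594,-.02,.045)): print(P(im,q))
print([ray(im,p,.055)[:2] for p in((285.5,170.5),(402,169.5))],[ray(im,p,.045)[:2] for p in((285.5,227),(402.5,227))])
print('hot',[ray(im,p,.07)[:2] for p in((155,165),(271,162.5))],[ray(im,p,.06)[:2] for p in((154,222.5),(272,221.5))])
cv2.imwrite('pics/t3.png',cv2.resize(im['pixels'][145:245,140:420],None,fx=2.8,fy=2.8,interpolation=cv2.INTER_CUBIC))
```

```text
[array([ 0.5926, -0.0039,  0.045 ]), array([ 0.5884, -0.3204,  0.045 ])] [array([ 0.7107, -0.0204,  0.055 ]), array([ 0.6295, -0.0156,  0.055 ]), array([ 0.596 , -0.0212,  0.055 ]), array([ 0.5933, -0.3028,  0.055 ]), array([ 0.7105, -0.3044,  0.055 ])]
[393.9763 169.8399]
[286.7823 171.3746]
[394.7662 223.5697]
[287.5221 225.0092]
[array([ 0.7364, -0.0167]), array([ 0.7346, -0.3209])] [array([ 0.5889, -0.0146]), array([ 0.5848, -0.3198])]
hot [array([0.7533, 0.3217]), array([0.7554, 0.0208])] [array([0.6046, 0.3261]), array([0.603 , 0.0203])]
```

View pics/t3.png

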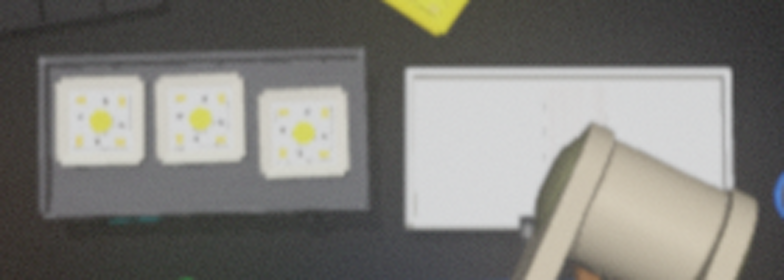

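Request:
move_arm --series "0 0 3 0.8 -1; 0 0 5 0.8 -1; 0 0 5.5 0.8 -1; 0.8 0 5.5 0.8 -1; 1.6 0 5.5 0.8 -1; 1.6 0 5.5 0.8 -1; 1.6 0 5.5 0.8 -1"

```text
time_s: 10.72
position: [0.5987, -0.1625, 0.0762]
tool_rot: [[1.0, -0.015, 0.001], [-0.015, -1.0, -0.0], [0.001, 0.0, -1.0]]
ft_force: [1.1, -0.4, -1.8]
grip_width: 0.019
gripper_force: 58.9
```

Request:
move_arm --series "0.3 0 0.1 0 -1; 0.6 0 0.2 0 -1; 0.6 0 0.2 0 -1"

```text
time_s: 11.1
position: [0.5993, -0.1622, 0.0736]
tool_rot: [[1.0, -0.015, -0.013], [-0.015, -1.0, 0.002], [-0.013, -0.002, -1.0]]
ft_force: [-26.1, 0.0, 10.6]
grip_width: 0.0191
gripper_force: 60.7
```

Request:
move_arm --series "0 0 0 0 -1; 0 0 0 0 -1; 0 0 -0.35 0 -1; 0.05 0 -0.7 0 -1; 0.2 0 -1.1 0 -1; 0.35 0 -1.45 0 -1; 0.35 0 -1.45 0 -1" --force 20

```text
time_s: 11.98
position: [0.6055, -0.1623, 0.0874]
tool_rot: [[1.0, -0.015, -0.007], [-0.015, -1.0, 0.001], [-0.007, -0.001, -1.0]]
ft_force: [-7.2, -0.0, -2.4]
grip_width: 0.019
gripper_force: 58.6
```

Request:
move_arm --series "0.2 0 -0.45 0 -1; 0.4 0 -0.88 0 -1; 0.65 0 -1.3 0 -1; 0.9 0 -1.7 0 -1; 0.9 0 -1.7 0 -1" --force 20

```text
time_s: 12.6
position: [0.6149, -0.1624, 0.1045]
tool_rot: [[1.0, -0.015, -0.006], [-0.015, -1.0, 0.001], [-0.006, -0.001, -1.0]]
ft_force: [-6.5, -0.2, -2.4]
grip_width: 0.019
gripper_force: 58.5
```

Run:
```python
from h import *
im=save('scene','s4.png')
s=observe();print(s['time_s'],s['position'],s['ft_force'],s['gripper_force'])
u,v=P(im,(.66,-.162,.08)).astype(int)
cv2.imwrite('pics/s4c.png',cv2.resize(im['pixels'][v-70:v+60,u-90:u+90],None,fx=4,fy=4,interpolation=cv2.INTER_CUBIC))
```

```text
12.65 [ 0.6149 -0.1624  0.1044] [-6.2955 -0.7145 -1.4512] 58.53630781173706
```

View pics/s4c.png

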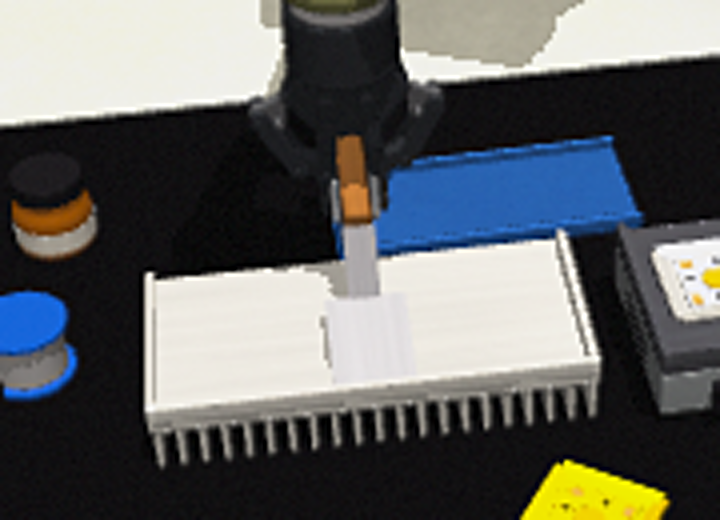

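Request:
move_arm --series "0 0 0 0 -1; 0 0 0 0 -1; -2 0 -0.2 0 -1; -2 0 -0.2 0 -1; -2 0 -0.2 0 -1" --force 120

```text
time_s: 13.28
position: [0.5973, -0.1625, 0.1076]
tool_rot: [[1.0, -0.015, 0.001], [-0.015, -1.0, -0.0], [0.001, 0.0, -1.0]]
ft_force: [0.4, -0.1, -1.1]
grip_width: 0.0179
gripper_force: 117.2
```

Request:
move_arm --series "0 0 0.2 0 -1; 0 0 0.4 0 -1; 0 0 0.4 0 -1; 0 0 0.4 0 -1"

```text
time_s: 13.78
position: [0.5968, -0.1624, 0.1033]
tool_rot: [[1.0, -0.015, 0.0], [-0.015, -1.0, -0.0], [0.0, 0.0, -1.0]]
ft_force: [0.2, 0.0, -1.4]
grip_width: 0.0186
gripper_force: 117.2
```

Request:
move_arm --series "0 0 0.1 0 -1; 0 0 0.2 0 -1; 0 0 0.2 0 -1"

```text
time_s: 14.15
position: [0.5967, -0.1624, 0.1012]
tool_rot: [[1.0, -0.015, -0.0], [-0.015, -1.0, 0.0], [-0.0, -0.0, -1.0]]
ft_force: [-0.6, 0.6, -0.9]
grip_width: 0.0186
gripper_force: 117.2
```

Request:
move_arm --series "0 0 0.1 0 -1; 0 0 0.2 0 -1; 0 0 0.2 0 -1"

```text
time_s: 14.52
position: [0.5968, -0.1624, 0.0996]
tool_rot: [[1.0, -0.015, 0.001], [-0.015, -1.0, -0.0], [0.001, 0.0, -1.0]]
ft_force: [-1.3, -0.2, 2.6]
grip_width: 0.0179
gripper_force: 117.7
```

Request:
move_arm --series "-1 0 -2 0 -1; -3 -1 -5 0 -1; -5 -6 -6 0 -1; -6.5 -11.5 -6 0 -1; -8 -17 -6 -1.2 -1; -9.2 -22 -6 -1.2 -1; -9.7 -24.4 -6 -1.2 -1; -9.7 -24.4 -5 -1.2 -1"

```text
time_s: 15.52
position: [0.503, 0.0842, 0.1507]
tool_rot: [[1.0, 0.009, 0.003], [0.009, -1.0, -0.0], [0.003, 0.0, -1.0]]
ft_force: [0.4, -1.4, -1.5]
grip_width: 0.0179
gripper_force: 117.7
```

Run:
```python
from h import *
im=save('wrist','w5.png');optics.get_image('top')
s=observe();print(s['time_s'],s['position'],s['tool_rot'],s['ft_force'],s['gripper_force'])
for c in('wrist','top'):
  for n in('spatula','carrier1'):print(c,n,[(np.round(d['point'],4).tolist(),round(d['score'],2)) for d in spotter.mark_of(n,c)])
```

```text
15.625 [0.5028 0.0824 0.1489] [[ 1.      0.0063 -0.0011]
 [ 0.0063 -1.     -0.0003]
 [-0.0012  0.0002 -1.    ]] [ 0.1572 -0.6268 -1.2853] 117.70792365074158
wrist spatula [([0.5849, 0.0825, 0.1036], 0.91)]
wrist carrier1 [([0.495, 0.1931, -0.0022], 0.9), ([0.5017, 0.0801, 0.1644], 0.2)]
top spatula [([0.5819, 0.0847, 0.1014], 0.79), ([0.6659, -0.1592, 0.001], 0.38)]
top carrier1 [([0.6919, 0.2715, 0.0592], 0.89), ([0.6811, 0.0845, 0.058], 0.74), ([0.8359, -0.0375, 0.0001], 0.68), ([0.4958, 0.1896, -0.0022], 0.6)]
```

View pics/w5.png

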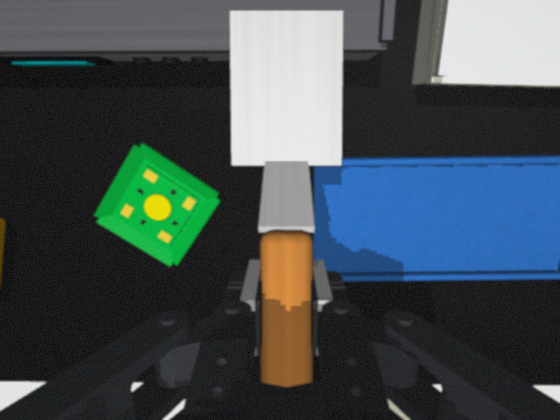

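Request:
move_arm --series "0 -0.2 2 0 -1; 0 -0.2 3.2 0 -1; 0 -0.2 3.2 0 -1; 0 -0.2 3.3 0 -1; 0 -0.2 3.4 0 -1; 0 -0.2 3.4 0 -1"

```text
time_s: 16.58
position: [0.5033, 0.085, 0.1156]
tool_rot: [[1.0, 0.006, 0.0], [0.006, -1.0, -0.0], [0.0, 0.0, -1.0]]
ft_force: [-0.2, 1.1, -1.3]
grip_width: 0.0183
gripper_force: 117.7
```

Request:
move_arm --series "0 0 0.1 0 -1; 1.2 0 0.1 0 -1; 2.4 0 0.1 0 -1; 3.4 0 0.1 0 -1; 4.4 0 0.1 0 -1; 5.2 0 0.1 0 -1; 5.2 0 0.1 0 -1"

```text
time_s: 17.45
position: [0.5562, 0.0853, 0.1143]
tool_rot: [[1.0, 0.006, 0.001], [0.006, -1.0, -0.0], [0.001, 0.0, -1.0]]
ft_force: [0.3, -0.5, 2.1]
grip_width: 0.0181
gripper_force: 118.2
```

Run:
```python
from h import *
im=save('wrist','w6.png');optics.get_image('top')
s=observe();print(s['time_s'],s['position'],s['tool_rot'],s['ft_force'],s['gripper_force'])
for c in('wrist','top'):
  for n in('spatula','carrier1'):print(c,n,[(np.round(d['point'],4).tolist(),round(d['score'],2)) for d in spotter.mark_of(n,c)])
```

```text
17.55 [0.5558 0.0853 0.1143] [[ 1.      0.0063  0.0013]
 [ 0.0063 -1.     -0.    ]
 [ 0.0013  0.     -1.    ]] [ 1.1687 -1.0638  0.1936] 118.10374975204468
wrist spatula [([0.6379, 0.0856, 0.07], 0.66)]
wrist carrier1 [([0.4937, 0.1916, -0.0036], 0.63)]
top spatula [([0.637, 0.0852, 0.0698], 0.91)]
top carrier1 [([0.6962, 0.1805, 0.0632], 0.9), ([0.7112, 0.08, 0.0586], 0.71), ([0.692, 0.2749, 0.0609], 0.7), ([0.8334, -0.0358, 0.002], 0.67), ([0.4984, 0.1887, 0.0005], 0.58)]
```

View pics/w6.png

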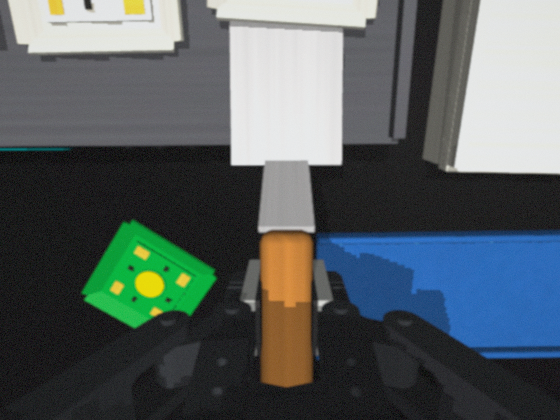

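Request:
move_arm --series "0.8 0 0 0 -1; 1.6 0 0 0 -1; 2.4 0 0 0 -1; 3.2 0 0 0 -1; 4 0 0 0 -1; 4 0 0 0 -1"

```text
time_s: 18.5
position: [0.5964, 0.0855, 0.1142]
tool_rot: [[1.0, 0.006, 0.002], [0.006, -1.0, -0.0], [0.002, 0.0, -1.0]]
ft_force: [1.7, -0.4, 0.6]
grip_width: 0.0178
gripper_force: 118.1
```

```bash
cat > look.py <<'E'
from h import *
import sys
optics.get_image('wrist');im=optics.get_image('scene');optics.get_image('top')
s=observe();print(s['time_s'],s['position'],s['ft_force'],s['gripper_force'])
for c in('top','scene'):
  for n in('spatula','carrier1'):print(c,n,[(np.round(d['point'],3).tolist(),round(d['score'],2)) for d in spotter.mark_of(n,c)])
if len(sys.argv)>1:
  cam=sys.argv[2]; im=optics.get_image(cam)
  u,v=P(im,[float(x) for x in sys.argv[3:6]]).astype(int);u=max(u,90);v=max(v,70)
  cv2.imwrite('pics/'+sys.argv[1],cv2.resize(im['pixels'][v-65:v+65,u-90:u+90],None,fx=4,fy=4,interpolation=cv2.INTER_CUBIC))
E
python3 look.py a1.png scene .7 .085 .07
```

```text
18.65 [0.5957 0.0855 0.1143] [1.2129 0.0106 0.3488] 118.10781955718994
top spatula [([0.678, 0.084, 0.069], 0.75)]
top carrier1 [([0.836, -0.039, 0.003], 0.96), ([0.692, 0.272, 0.058], 0.93), ([0.711, 0.08, 0.066], 0.77), ([0.496, 0.189, -0.001], 0.66), ([0.697, 0.179, 0.062], 0.6), ([0.667, -0.162, 0.043], 0.28)]
scene spatula [([0.682, 0.084, 0.064], 0.8)]
scene carrier1 [([0.835, -0.038, -0.002], 0.86), ([0.694, 0.175, 0.058], 0.82), ([0.695, 0.27, 0.062], 0.72), ([0.495, 0.192, 0.001], 0.61), ([0.707, 0.078, 0.065], 0.6)]
```

Request:
move_arm --series "0.7 0 0 0 -1; 1.3 0 0 0 -1; 1.3 0 0 0 -1; 1.3 0 0 0 -1"

```text
time_s: 19.4
position: [0.6088, 0.0857, 0.1142]
tool_rot: [[1.0, 0.006, 0.001], [0.006, -1.0, 0.0], [0.001, -0.0, -1.0]]
ft_force: [1.7, 0.4, 0.9]
grip_width: 0.0183
gripper_force: 118.1
```

```bash
python3 look.py a2.png scene .7 .085 .07
```

```text
19.55 [0.6085 0.0856 0.1143] [1.8662 0.683  1.0967] 118.12841176986694
top spatula []
top carrier1 [([0.834, -0.04, 0.003], 0.87), ([0.697, 0.178, 0.059], 0.82), ([0.692, 0.274, 0.061], 0.68), ([0.712, 0.077, 0.066], 0.57), ([0.498, 0.192, -0.001], 0.57)]
scene spatula [([0.692, 0.084, 0.066], 0.68)]
scene carrier1 [([0.835, -0.038, 0.002], 0.94), ([0.713, 0.078, 0.063], 0.91), ([0.693, 0.272, 0.063], 0.69), ([0.697, 0.176, 0.06], 0.6), ([0.492, 0.195, 0.001], 0.56), ([0.467, -0.383, -0.002], 0.29)]
```

View pics/a2.png

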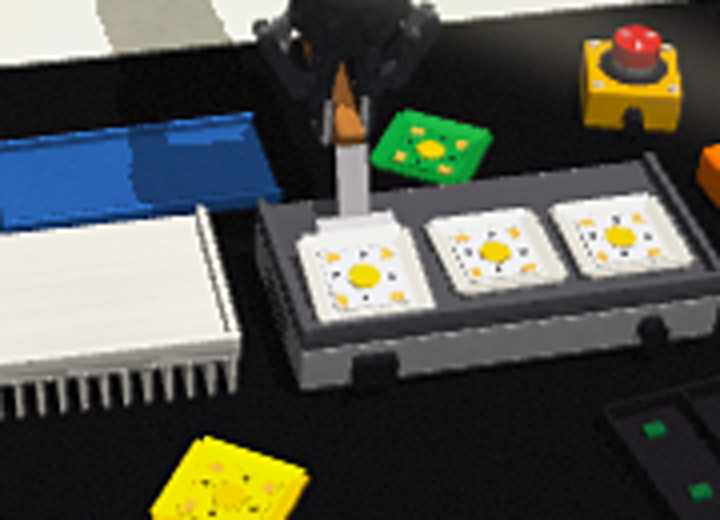

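Request:
move_arm --series "0 0 -0.3 0 -1; 0 0 -0.7 0 -1; 0 0 -1.4 0 -1; 0 0 -2.4 0 -1; 0 0 -3.4 0 -1; 0 0 -4.4 0 -1; 0 0 -4.6 0 -1; 0 0 -4.6 0 -1"

```text
time_s: 20.8
position: [0.6082, 0.0857, 0.1603]
tool_rot: [[1.0, 0.006, -0.0], [0.006, -1.0, 0.0], [-0.0, -0.0, -1.0]]
ft_force: [-0.5, -0.0, -2.5]
grip_width: 0.0181
gripper_force: 117.6
```

```bash
python3 look.py a3.png scene .7 .085 .1
```

```text
20.95 [0.6081 0.0857 0.1599] [ 0.1001 -0.0253 -1.411 ] 117.63949513435364
top spatula []
top carrier1 [([0.835, -0.036, 0.002], 0.86), ([0.708, 0.081, 0.11], 0.82), ([0.696, 0.177, 0.064], 0.69), ([0.638, 0.436, 0.0], 0.64), ([0.494, 0.189, -0.002], 0.47)]
scene spatula [([0.69, 0.084, 0.11], 0.61)]
scene carrier1 [([0.492, 0.192, -0.002], 0.94), ([0.836, -0.04, -0.0], 0.91), ([0.71, 0.076, 0.11], 0.84), ([0.695, 0.271, 0.06], 0.76), ([0.696, 0.18, 0.059], 0.59)]
```

View pics/a3.png

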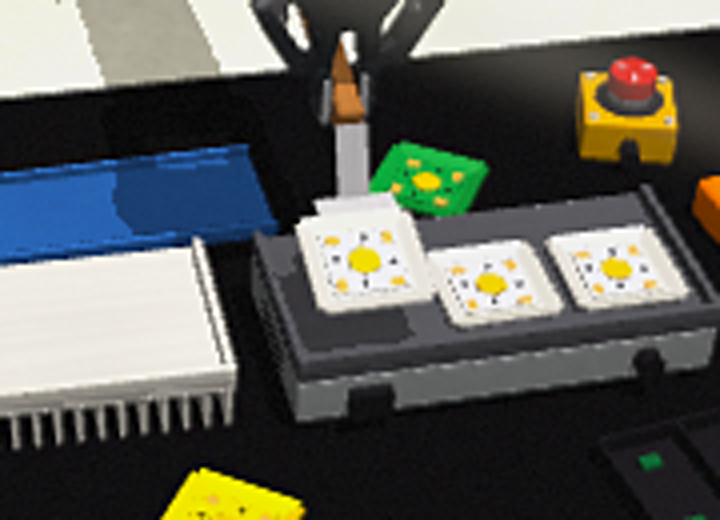

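Request:
move_arm --series "0 0.4 0 0.1 -1; -0.1 1.2 0 0.2 -1; -0.2 2.4 0 0.4 -1; -0.4 4 0 0.6 -1; -0.6 5.8 0 0.8 -1; -0.8 7.8 0 1 -1; -1 9.8 0 1.2 -1; -1.2 11.8 0 1.2 -1"

```text
time_s: 22.2
position: [0.5968, -0.034, 0.1603]
tool_rot: [[1.0, -0.015, 0.0], [-0.015, -1.0, -0.0], [0.0, 0.0, -1.0]]
ft_force: [-0.3, -0.0, -2.7]
grip_width: 0.0178
gripper_force: 117.7
```

Request:
move_arm --series "-0.2 2 0 0 -1; -0.4 4 0 0 -1; -0.6 6 0 0 -1; -0.8 8 0 0 -1; -1 10 0 0 -1; -1.2 12 0 0 -1; -1.4 14 0 0 -1; -1.6 16 0 0 -1"

```text
time_s: 23.2
position: [0.5785, -0.1935, 0.1603]
tool_rot: [[1.0, -0.015, 0.0], [-0.015, -1.0, -0.0], [0.0, 0.0, -1.0]]
ft_force: [0.3, -0.2, -2.7]
grip_width: 0.0185
gripper_force: 117.6
```

Request:
move_arm --series "-0.1 1.7 0 0 -1; -0.2 3 0 0 -1; -0.2 4 0 0 -1; -0.2 4.7 0 0 -1; -0.2 5.1 0 0 -1; -0.2 5.3 0 0 -1; -0.2 5.3 0 0 -1"

```text
time_s: 24.08
position: [0.5759, -0.245, 0.1603]
tool_rot: [[1.0, -0.014, 0.0], [-0.014, -1.0, 0.0], [0.0, -0.0, -1.0]]
ft_force: [0.1, -0.3, -2.6]
grip_width: 0.0185
gripper_force: 117.7
```

```bash
python3 look.py a4.png scene .68 -.25 .1
```

```text
24.225 [ 0.5759 -0.2449  0.1604] [ 0.2638  0.1805 -1.9186] 117.64880776405334
top spatula [([0.653, -0.248, 0.115], 0.59), ([0.455, 0.371, -0.001], 0.41)]
top carrier1 [([0.496, 0.19, -0.003], 0.96), ([0.676, -0.251, 0.112], 0.85), ([0.697, 0.176, 0.061], 0.85), ([0.835, -0.036, 0.003], 0.78), ([0.693, 0.273, 0.06], 0.68)]
scene spatula [([0.619, -0.4, -0.001], 0.39)]
scene carrier1 [([0.837, -0.036, -0.002], 0.85), ([0.679, -0.258, 0.109], 0.76), ([0.696, 0.268, 0.061], 0.62), ([0.696, 0.177, 0.055], 0.61), ([0.491, 0.193, 0.001], 0.54), ([0.577, -0.241, 0.174], 0.15)]
```

Request:
move_arm --series "0 0 1 0 -1; 0 0 2.5 0 -1; 0 0 4 0 -1; 0 0 4.8 0 -1; 0 0 5.1 0 -1; 0 0 5.3 0 -1; 0 0 5.4 0 -1; 0 0 5.5 0 -1"

```text
time_s: 25.48
position: [0.576, -0.2452, 0.1056]
tool_rot: [[1.0, -0.015, 0.001], [-0.015, -1.0, -0.0], [0.001, 0.0, -1.0]]
ft_force: [-0.0, -0.4, -2.7]
grip_width: 0.0177
gripper_force: 117.6
```

Request:
move_arm --series "0 0 0.1 0 -1; 0 0 0.2 0 -1; 0 0 0.3 0 -1; 0 0 0.4 0 -1; 0 0 0.5 0 -1; 0 0 0.55 0 -1; 0 0 0.55 0 -1"

```text
time_s: 26.35
position: [0.5759, -0.2452, 0.1]
tool_rot: [[1.0, -0.015, 0.0], [-0.015, -1.0, -0.0], [0.0, 0.0, -1.0]]
ft_force: [-1.1, -0.8, 0.1]
grip_width: 0.0183
gripper_force: 117.9
```

```bash
python3 look.py a5.png scene .68 -.25 .05
```

```text
26.5 [ 0.5759 -0.2451  0.1   ] [-0.8256  0.7183  0.8179] 117.84197330474854
top spatula [([0.655, -0.247, 0.054], 0.51)]
top carrier1 [([0.695, 0.181, 0.062], 0.93), ([0.68, -0.252, 0.052], 0.77), ([0.693, 0.272, 0.058], 0.61), ([0.496, 0.19, -0.002], 0.6), ([0.834, -0.037, 0.001], 0.6)]
scene spatula [([0.662, -0.249, 0.05], 0.76), ([0.636, 0.439, 0.002], 0.65)]
scene carrier1 [([0.833, -0.036, -0.001], 0.92), ([0.494, 0.194, -0.001], 0.88), ([0.698, 0.268, 0.06], 0.71), ([0.696, 0.177, 0.057], 0.65), ([0.676, -0.259, 0.049], 0.57)]
```

View pics/a5.png

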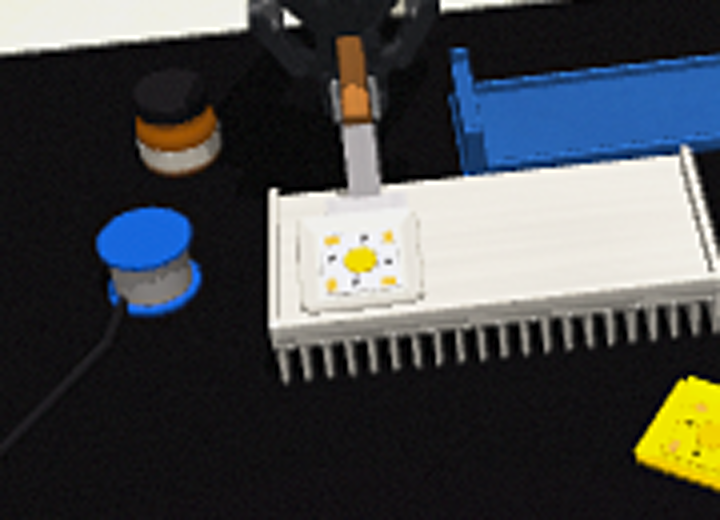

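Request:
move_arm --series "-1 0 0 0 -1; -2 0 0 0 -1; -3 0 0 0 -1; -3 0 0 0 -1"

```text
time_s: 27.25
position: [0.5449, -0.2447, 0.1001]
tool_rot: [[1.0, -0.015, -0.001], [-0.015, -1.0, 0.0], [-0.001, -0.0, -1.0]]
ft_force: [-1.2, -0.7, 0.6]
grip_width: 0.0181
gripper_force: 118.0
```

```bash
python3 look.py
```

```text
27.4 [ 0.5458 -0.2447  0.0999] [-2.4566 -0.2452  0.1413] 118.00552368164062
top spatula [([0.624, -0.245, 0.054], 0.61)]
top carrier1 [([0.692, 0.271, 0.059], 0.82), ([0.696, 0.182, 0.062], 0.8), ([0.837, -0.039, 0.003], 0.77), ([0.494, 0.188, -0.004], 0.7), ([0.454, 0.372, 0.001], 0.69), ([0.679, -0.257, 0.049], 0.56)]
scene spatula [([0.627, -0.25, 0.049], 0.61)]
scene carrier1 [([0.698, 0.272, 0.064], 0.88), ([0.697, 0.177, 0.059], 0.71), ([0.677, -0.261, 0.046], 0.63), ([0.835, -0.037, -0.002], 0.61), ([0.493, 0.192, 0.0], 0.57)]
```

Request:
move_arm --series "-1 0 0 0 -1; -2 0 0 0 -1; -3 0 0 0 -1; -4 0 0 0 -1; -5 0 -0.2 0 -1; -5.5 0 -1 0 -1; -6 0 -3 0 -1; -6 0 -6 0 -1"

```text
time_s: 28.6
position: [0.4852, -0.2436, 0.1604]
tool_rot: [[1.0, -0.015, -0.001], [-0.015, -1.0, 0.001], [-0.001, -0.001, -1.0]]
ft_force: [0.2, 0.2, -0.8]
grip_width: 0.0178
gripper_force: 118.0
```

```bash
python3 look.py
```

```text
28.75 [ 0.4862 -0.2442  0.1611] [ 0.0293  0.8499 -1.6873] 117.9883074760437
top spatula [([0.568, -0.246, 0.115], 0.74)]
top carrier1 [([0.495, 0.191, -0.001], 0.86), ([0.676, -0.257, 0.045], 0.8), ([0.693, 0.272, 0.062], 0.77), ([0.836, -0.037, 0.003], 0.76), ([0.696, 0.182, 0.06], 0.58)]
scene spatula [([0.571, -0.252, 0.115], 0.67)]
scene carrier1 [([0.695, 0.177, 0.06], 0.84), ([0.698, 0.269, 0.06], 0.77), ([0.493, 0.194, 0.001], 0.74), ([0.672, -0.261, 0.045], 0.68)]
```

Request:
move_arm --series "0 -3 0 0 -1; 0 -9 0 0 -1; 0.3 -15 0 0 -1; 0.6 -21 0 -0.5 -1; 0.9 -27 0 -1.2 -1; 1.2 -33 0 -1.2 -1; 1.3 -39 0 -1.2 -1; 1.3 -42.2 0 -1.2 -1"

```text
time_s: 29.95
position: [0.5044, 0.1806, 0.1589]
tool_rot: [[1.0, 0.009, -0.002], [0.009, -1.0, 0.0], [-0.002, -0.0, -1.0]]
ft_force: [-0.7, -1.0, -1.9]
grip_width: 0.0181
gripper_force: 118.0
```

Request:
move_arm --series "0 0 2 0 -1; 0 0 4 0 -1; 0 0 4.5 0 -1; 0 0 4.6 0 -1; 0 0 4.6 0 -1"

```text
time_s: 30.58
position: [0.5052, 0.178, 0.1143]
tool_rot: [[1.0, 0.006, 0.001], [0.006, -1.0, 0.0], [0.001, -0.0, -1.0]]
ft_force: [-2.1, 1.2, 3.5]
grip_width: 0.018
gripper_force: 118.6
```

```bash
python3 look.py
```

```text
30.725 [0.5051 0.178  0.1142] [-2.8769  1.0722  4.6187] 118.60074877738953
top spatula [([0.583, 0.179, 0.069], 0.78)]
top carrier1 [([0.677, -0.257, 0.044], 0.92), ([0.69, 0.274, 0.058], 0.82), ([0.696, 0.182, 0.061], 0.81), ([0.835, -0.034, 0.001], 0.72)]
scene spatula [([0.589, 0.177, 0.063], 0.6), ([0.662, -0.162, 0.045], 0.23)]
scene carrier1 [([0.694, 0.273, 0.059], 0.92), ([0.838, -0.036, 0.002], 0.91), ([0.696, 0.176, 0.059], 0.82), ([0.492, 0.193, -0.002], 0.66), ([0.672, -0.263, 0.042], 0.58), ([0.458, 0.372, 0.005], 0.17)]
```

Request:
move_arm --series "0.6 0 -0.05 0 -1; 1.6 0 -0.05 0 -1; 2.6 0 -0.05 0 -1; 3.6 0 -0.05 0 -1; 4.4 0 -0.05 0 -1; 5.2 0 -0.05 0 -1; 6 0 -0.05 0 -1; 6.8 0 -0.05 0 -1"

```text
time_s: 31.92
position: [0.5735, 0.1784, 0.1143]
tool_rot: [[1.0, 0.006, -0.0], [0.006, -1.0, -0.0], [-0.0, 0.0, -1.0]]
ft_force: [-3.9, -0.8, 4.6]
grip_width: 0.0179
gripper_force: 118.7
```

Request:
move_arm --series "0.8 0 0 0 -1; 1.6 0 0 0 -1; 2.4 0 0 0 -1; 3 0 0 0 -1; 3.6 0 0 0 -1; 3.6 0 0 0 -1; 3.6 0 0 0 -1"

```text
time_s: 32.8
position: [0.6096, 0.1785, 0.1142]
tool_rot: [[1.0, 0.006, 0.001], [0.006, -1.0, 0.0], [0.001, 0.0, -1.0]]
ft_force: [1.0, -0.6, 0.1]
grip_width: 0.0178
gripper_force: 118.4
```

```bash
python3 look.py
```

```text
32.95 [0.6093 0.1786 0.1143] [ 1.5269  0.2234 -0.2805] 118.30047011375427
top spatula [([0.712, 0.178, 0.067], 0.67), ([0.682, 0.173, 0.005], 0.32)]
top carrier1 [([0.676, -0.259, 0.047], 0.84), ([0.835, -0.038, 0.001], 0.78), ([0.693, 0.272, 0.056], 0.66), ([0.712, 0.18, 0.065], 0.62)]
scene spatula [([0.693, 0.176, 0.064], 0.56)]
scene carrier1 [([0.708, 0.177, 0.066], 0.97), ([0.674, -0.265, 0.043], 0.92), ([0.695, 0.269, 0.063], 0.92), ([0.492, 0.195, -0.001], 0.82), ([0.834, -0.035, -0.002], 0.77)]
```

Request:
move_arm --series "0 0 -0.3 0 -1; 0 0 -0.7 0 -1; 0 0 -1.4 0 -1; 0 0 -2.4 0 -1; 0 0 -3.4 0 -1; 0 0 -4.4 0 -1; 0 0 -4.6 0 -1; 0 0 -4.6 0 -1"

```text
time_s: 34.15
position: [0.609, 0.1786, 0.1603]
tool_rot: [[1.0, 0.006, -0.0], [0.006, -1.0, 0.0], [-0.0, -0.0, -1.0]]
ft_force: [0.3, 0.9, -3.2]
grip_width: 0.0177
gripper_force: 117.7
```

Request:
move_arm --series "0 0.4 0 0.1 -1; -0.1 1.2 0 0.2 -1; -0.2 2.4 0 0.4 -1; -0.4 4 0 0.6 -1; -0.6 5.8 0 0.8 -1; -0.8 7.8 0 1 -1; -1 9.8 0 1.2 -1; -1.2 11.8 0 1.2 -1"

```text
time_s: 35.15
position: [0.5977, 0.059, 0.1604]
tool_rot: [[1.0, -0.015, 0.0], [-0.015, -1.0, -0.0], [0.0, 0.0, -1.0]]
ft_force: [-0.5, 0.5, -2.5]
grip_width: 0.0184
gripper_force: 117.7
```

```bash
python3 look.py
```

```text
35.3 [0.5978 0.0593 0.1604] [ 0.7492  0.5092 -2.2408] 117.7555239200592
top spatula []
top carrier1 [([0.499, 0.19, 0.002], 0.96), ([0.674, -0.259, 0.044], 0.88), ([0.702, 0.056, 0.109], 0.79), ([0.666, -0.162, 0.044], 0.7), ([0.832, -0.04, 0.002], 0.68), ([0.695, 0.275, 0.061], 0.63)]
scene spatula [([0.68, 0.055, 0.11], 0.61), ([0.697, 0.05, 0.109], 0.47)]
scene carrier1 [([0.683, 0.174, 0.0], 0.75), ([0.693, 0.273, 0.062], 0.73), ([0.701, 0.051, 0.11], 0.72), ([0.673, -0.263, 0.045], 0.69)]
```

Request:
move_arm --series "0 0.5 0 0 -1; -0.1 1.6 0 0 -1; -0.2 3.2 0 0 -1; -0.4 5.2 0 0 -1; -0.6 7.2 0 0 -1; -0.8 9.2 0 0 -1; -1 11.2 0 0 -1; -1.2 13.2 0 0 -1"

```text
time_s: 36.5
position: [0.5837, -0.0727, 0.1604]
tool_rot: [[1.0, -0.015, 0.0], [-0.015, -1.0, -0.0], [0.0, 0.0, -1.0]]
ft_force: [-0.7, 0.4, -2.6]
grip_width: 0.0185
gripper_force: 117.8
```

Request:
move_arm --series "-0.2 2 0 0 -1; -0.3 4 0 0 -1; -0.4 5.8 0 0 -1; -0.5 7.2 0 0 -1; -0.5 8.2 0 0 -1; -0.5 8.7 0 0 -1; -0.5 8.8 0 0 -1; -0.5 8.8 0 0 -1"

```text
time_s: 37.5
position: [0.5776, -0.1588, 0.1603]
tool_rot: [[1.0, -0.014, -0.0], [-0.014, -1.0, 0.0], [-0.0, -0.0, -1.0]]
ft_force: [-0.3, 0.6, -3.4]
grip_width: 0.0179
gripper_force: 117.7
```

Request:
move_arm --series "0 0 1 0 -1; 0 0 2.5 0 -1; 0 0 4 0 -1; 0 0 4.8 0 -1; 0 0 5.1 0 -1; 0 0 5.3 0 -1; 0 0 5.4 0 -1; 0 0 5.5 0 -1"

```text
time_s: 38.5
position: [0.5777, -0.1593, 0.1056]
tool_rot: [[1.0, -0.015, 0.001], [-0.015, -1.0, -0.0], [0.001, 0.0, -1.0]]
ft_force: [0.1, -0.2, -3.5]
grip_width: 0.0184
gripper_force: 117.7
```

```bash
python3 look.py
```

```text
38.65 [ 0.5776 -0.1592  0.1054] [-0.9987  0.3701 -3.0248] 117.71645665168762
top spatula [([0.662, -0.163, 0.044], 0.26)]
top carrier1 [([0.694, 0.269, 0.06], 0.82), ([0.836, -0.036, 0.003], 0.8), ([0.494, 0.19, -0.002], 0.74), ([0.679, -0.162, 0.055], 0.68), ([0.677, -0.262, 0.044], 0.62)]
scene spatula [([0.661, -0.162, 0.052], 0.88)]
scene carrier1 [([0.696, 0.271, 0.062], 0.93), ([0.68, -0.162, 0.055], 0.7), ([0.675, -0.264, 0.043], 0.68), ([0.834, -0.038, -0.0], 0.63), ([0.494, 0.191, -0.002], 0.59), ([0.622, -0.4, 0.002], 0.28)]
```

Request:
move_arm --series "0 0 0.1 0 -1; 0 0 0.2 0 -1; 0 0 0.3 0 -1; 0 0 0.4 0 -1; 0 0 0.5 0 -1; 0 0 0.55 0 -1; 0 0 0.55 0 -1"

```text
time_s: 39.72
position: [0.5776, -0.1592, 0.1]
tool_rot: [[1.0, -0.015, 0.0], [-0.015, -1.0, -0.0], [0.0, 0.0, -1.0]]
ft_force: [-0.6, 0.5, 0.1]
grip_width: 0.0181
gripper_force: 117.8
```

Request:
move_arm --series "-1 0 0 0 -1; -2 0 0 0 -1; -3 0 0 0 -1; -4 0 0 0 -1; -5 0 0 0 -1; -6 0 0 0 -1; -7 0 0 0 -1; -8 0 -0.3 0 -1"

```text
time_s: 40.72
position: [0.4966, -0.1579, 0.1026]
tool_rot: [[1.0, -0.015, -0.001], [-0.015, -1.0, 0.0], [-0.001, -0.0, -1.0]]
ft_force: [-0.4, -0.1, -1.7]
grip_width: 0.0179
gripper_force: 118.1
```

Request:
move_arm --series "-0.8 0 -1 0 -1; -1.5 0 -3 0 -1; -1.5 0 -5.7 0 -1; -1.5 0 -5.7 0 -1"

```text
time_s: 41.22
position: [0.4831, -0.1582, 0.1618]
tool_rot: [[1.0, -0.015, 0.004], [-0.015, -1.0, -0.002], [0.004, 0.002, -1.0]]
ft_force: [-0.6, -1.2, -1.7]
grip_width: 0.018
gripper_force: 118.0
```

```bash
python3 look.py
```

```text
41.375 [ 0.4821 -0.1576  0.159 ] [-0.3491  1.8185 -1.1288] 118.03730249404907
top spatula [([0.562, -0.161, 0.111], 0.66)]
top carrier1 [([0.676, -0.261, 0.045], 0.84), ([0.691, 0.269, 0.06], 0.69), ([0.675, -0.166, 0.045], 0.67), ([0.498, 0.192, -0.001], 0.61), ([0.831, -0.037, 0.002], 0.57)]
scene spatula [([0.566, -0.162, 0.111], 0.79)]
scene carrier1 [([0.675, -0.17, 0.044], 0.91), ([0.699, 0.273, 0.06], 0.89), ([0.834, -0.036, 0.0], 0.83), ([0.675, -0.263, 0.044], 0.81), ([0.493, 0.192, -0.001], 0.73)]
```

Request:
move_arm --series "0 -3 0 0 -1; 0 -9 0 0 -1; 0.3 -15 0 0 -1; 0.6 -21 0 -0.5 -1; 0.9 -27 0 -1.2 -1; 1.2 -33 0 -1.2 -1; 1.5 -39 0 -1.2 -1; 1.6 -43 0 -1.2 -1"

```text
time_s: 42.58
position: [0.5045, 0.2745, 0.1592]
tool_rot: [[1.0, 0.008, -0.001], [0.008, -1.0, -0.0], [-0.001, 0.0, -1.0]]
ft_force: [0.2, 0.2, -1.1]
grip_width: 0.0182
gripper_force: 118.0
```

Request:
move_arm --series "0 0 2 0 -1; 0 0 4 0 -1; 0 0 4.5 0 -1; 0 0 4.55 0 -1; 0 0 4.55 0 -1"

```text
time_s: 43.2
position: [0.5052, 0.272, 0.1148]
tool_rot: [[1.0, 0.006, 0.001], [0.006, -1.0, 0.0], [0.001, -0.0, -1.0]]
ft_force: [-0.6, 0.2, 0.3]
grip_width: 0.0177
gripper_force: 118.4
```

```bash
python3 look.py
```

```text
43.35 [0.5051 0.272  0.1147] [-0.9202  0.651   1.6492] 118.3361542224884
top spatula [([0.585, 0.273, 0.067], 0.85)]
top carrier1 [([0.834, -0.038, -0.002], 0.84), ([0.678, -0.26, 0.045], 0.79), ([0.498, 0.192, -0.001], 0.73), ([0.696, 0.272, 0.057], 0.67), ([0.675, -0.168, 0.044], 0.65)]
scene spatula [([0.59, 0.268, 0.063], 0.63)]
scene carrier1 [([0.836, -0.039, -0.002], 0.91), ([0.493, 0.196, 0.001], 0.88), ([0.676, -0.264, 0.045], 0.87), ([0.673, -0.17, 0.047], 0.59), ([0.695, 0.266, 0.06], 0.56)]
```

Request:
move_arm --series "0.6 0 0 0 -1; 1.6 0 0 0 -1; 2.6 0 0 0 -1; 3.6 0 0 0 -1; 4.4 0 0 0 -1; 5.2 0 0 0 -1; 6 0 0 0 -1; 6.8 0 0 0 -1"

```text
time_s: 44.55
position: [0.5734, 0.2724, 0.1143]
tool_rot: [[1.0, 0.006, -0.0], [0.006, -1.0, 0.0], [-0.0, -0.0, -1.0]]
ft_force: [-3.9, -0.2, 4.0]
grip_width: 0.0185
gripper_force: 118.7
```

Request:
move_arm --series "0.8 0 0 0 -1; 1.6 0 0 0 -1; 2.4 0 0 0 -1; 3 0 0 0 -1; 3.6 0 0 0 -1; 3.6 0 0 0 -1; 3.6 0 0 0 -1"

```text
time_s: 45.42
position: [0.6094, 0.2725, 0.1142]
tool_rot: [[1.0, 0.006, 0.001], [0.006, -1.0, 0.0], [0.001, -0.0, -1.0]]
ft_force: [1.2, 0.7, 0.9]
grip_width: 0.0184
gripper_force: 118.5
```

```bash
python3 look.py
```

```text
45.575 [0.6091 0.2725 0.1143] [2.4473 0.1822 1.2955] 118.4123146533966
top spatula [([0.485, 0.01, -0.002], 0.68), ([0.693, 0.273, 0.068], 0.59), ([0.682, 0.174, 0.005], 0.41)]
top carrier1 [([0.833, -0.039, 0.001], 0.89), ([0.676, -0.261, 0.044], 0.88), ([0.677, -0.166, 0.043], 0.83), ([0.497, 0.19, -0.004], 0.67), ([0.707, 0.273, 0.065], 0.61)]
scene spatula [([0.693, 0.271, 0.066], 0.81)]
scene carrier1 [([0.836, -0.038, 0.0], 0.82), ([0.678, -0.172, 0.044], 0.78), ([0.709, 0.271, 0.066], 0.64), ([0.493, 0.192, -0.003], 0.62), ([0.676, -0.264, 0.048], 0.59)]
```

Request:
move_arm --series "0 0 -0.3 0 -1; 0 0 -0.7 0 -1; 0 0 -1.4 0 -1; 0 0 -2.4 0 -1; 0 0 -3.4 0 -1; 0 0 -4.4 0 -1; 0 0 -4.6 0 -1; 0 0 -4.6 0 -1"

```text
time_s: 46.78
position: [0.6088, 0.2725, 0.1603]
tool_rot: [[1.0, 0.006, -0.0], [0.006, -1.0, -0.0], [-0.0, 0.0, -1.0]]
ft_force: [-0.1, 0.3, -2.8]
grip_width: 0.0183
gripper_force: 117.8
```

Request:
move_arm --series "0 0.4 0 0.1 -1; -0.1 1.2 0 0.2 -1; -0.2 2.4 0 0.4 -1; -0.4 4 0 0.6 -1; -0.6 5.8 0 0.8 -1; -0.8 7.8 0 1 -1; -1 9.8 0 1.2 -1; -1.2 11.8 0 1.2 -1"

```text
time_s: 47.78
position: [0.5975, 0.153, 0.1604]
tool_rot: [[1.0, -0.015, 0.0], [-0.015, -1.0, -0.0], [0.0, 0.0, -1.0]]
ft_force: [0.6, 0.3, -1.7]
grip_width: 0.0185
gripper_force: 117.8
```

Request:
move_arm --series "-0.2 2 0 0 -1; -0.4 4 0 0 -1; -0.6 6 0 0 -1; -0.8 8 0 0 -1; -1 10 0 0 -1; -1.2 12 0 0 -1; -1.2 13.5 0 0 -1; -1.2 14.5 0 0 -1"

```text
time_s: 48.78
position: [0.5836, 0.0087, 0.1603]
tool_rot: [[1.0, -0.015, 0.0], [-0.015, -1.0, 0.0], [0.0, -0.0, -1.0]]
ft_force: [0.1, -0.3, -2.7]
grip_width: 0.0183
gripper_force: 117.8
```

```bash
python3 look.py
```

```text
48.925 [0.5836 0.0095 0.1603] [ 0.4742 -0.1033 -1.443 ] 117.75824189186096
top spatula [([0.618, -0.4, -0.001], 0.27)]
top carrier1 [([0.677, -0.261, 0.047], 0.92), ([0.682, 0.007, 0.11], 0.66), ([0.834, -0.04, 0.002], 0.66), ([0.676, -0.17, 0.045], 0.63), ([0.495, 0.192, -0.001], 0.55)]
scene spatula [([0.666, 0.006, 0.109], 0.66)]
scene carrier1 [([0.673, -0.262, 0.043], 0.96), ([0.677, -0.169, 0.043], 0.95), ([0.685, 0.006, 0.114], 0.91), ([0.493, 0.194, 0.001], 0.78), ([0.838, -0.036, -0.001], 0.78), ([0.584, 0.01, 0.176], 0.74)]
```

Request:
move_arm --series "0 0.5 0 0 -1; -0.1 1.5 0 0 -1; -0.2 3 0 0 -1; -0.3 4.8 0 0 -1; -0.4 6.4 0 0 -1; -0.5 7.5 0 0 -1; -0.6 7.9 0 0 -1; -0.6 7.9 0 0 -1"

```text
time_s: 50.12
position: [0.5763, -0.0692, 0.1603]
tool_rot: [[1.0, -0.015, -0.0], [-0.015, -1.0, 0.0], [-0.0, -0.0, -1.0]]
ft_force: [-0.3, 0.2, -2.8]
grip_width: 0.0184
gripper_force: 117.8
```

Request:
move_arm --series "0 0 1 0 -1; 0 0 2.5 0 -1; 0 0 4 0 -1; 0 0 4.8 0 -1; 0 0 5.1 0 -1; 0 0 5.2 0 -1; 0 0 5.3 0 -1; 0 0 5.3 0 -1"

```text
time_s: 51.12
position: [0.5765, -0.0692, 0.1076]
tool_rot: [[1.0, -0.015, 0.001], [-0.015, -1.0, -0.0], [0.001, 0.0, -1.0]]
ft_force: [0.1, 0.5, -1.3]
grip_width: 0.0181
gripper_force: 117.8
```

```bash
python3 look.py b1.png top .68 -.16 .05
```

```text
51.275 [ 0.5764 -0.0692  0.1075] [ 0.9295  0.0838 -1.7347] 117.77845859527588
top spatula [([0.487, 0.01, -0.002], 0.5)]
top carrier1 [([0.676, -0.259, 0.046], 0.95), ([0.496, 0.189, -0.002], 0.83), ([0.834, -0.038, 0.0], 0.81), ([0.672, -0.074, 0.055], 0.71), ([0.676, -0.167, 0.049], 0.64)]
scene spatula [([0.66, -0.073, 0.056], 0.59)]
scene carrier1 [([0.674, -0.264, 0.044], 0.89), ([0.677, -0.072, 0.058], 0.77), ([0.492, 0.192, 0.0], 0.75), ([0.834, -0.037, 0.002], 0.68)]
```

View pics/b1.png

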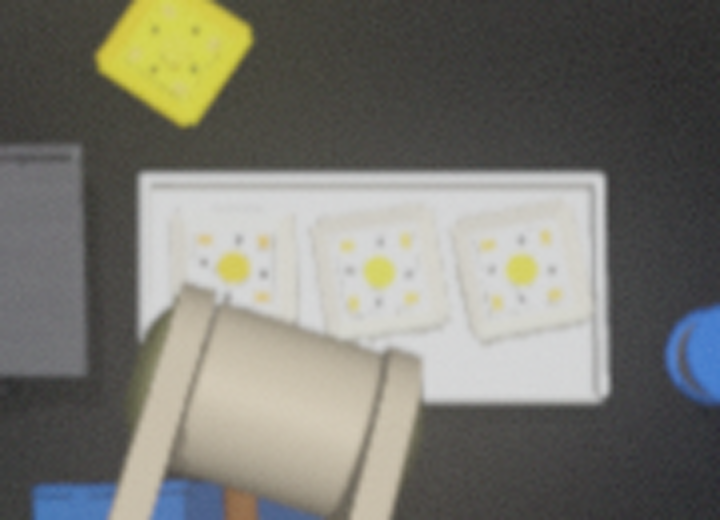

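Request:
move_arm --series "0 0 0.1 0 -1; 0 0 0.2 0 -1; 0 0 0.3 0 -1; 0 0 0.4 0 -1; 0 0 0.5 0 -1; 0 0 0.6 0 -1; 0 0 0.7 0 -1; 0 0 0.75 0 -1"

```text
time_s: 52.52
position: [0.5764, -0.0692, 0.0999]
tool_rot: [[1.0, -0.015, 0.0], [-0.015, -1.0, -0.0], [0.0, 0.0, -1.0]]
ft_force: [-0.8, 0.4, 1.1]
grip_width: 0.0182
gripper_force: 118.0
```

Request:
move_arm --series "-1 0 0 0 -1; -2 0 0 0 -1; -3 0 0 0 -1; -4 0 0 0 -1; -5 0 0 0 -1; -6 0 0 0 -1; -7 0 0 0 -1; -8 0 -0.3 0 -1"

```text
time_s: 53.52
position: [0.4954, -0.0679, 0.1027]
tool_rot: [[1.0, -0.015, -0.001], [-0.015, -1.0, 0.0], [-0.001, -0.0, -1.0]]
ft_force: [0.6, 0.2, -1.0]
grip_width: 0.0181
gripper_force: 118.1
```

Request:
move_arm --series "-0.8 0 -1 0 -1; -1.5 0 -3 0 -1; -1.5 0 -5.7 0 -1; -1.5 0 -5.7 0 -1"

```text
time_s: 54.02
position: [0.482, -0.0681, 0.1617]
tool_rot: [[1.0, -0.015, 0.004], [-0.015, -1.0, -0.002], [0.004, 0.002, -1.0]]
ft_force: [0.1, -0.1, -1.7]
grip_width: 0.0181
gripper_force: 118.0
```

```bash
python3 look.py b2.png scene .67 -.16 .05
```

```text
54.175 [ 0.4809 -0.0676  0.1591] [ 0.2432 -0.2257 -1.7163] 118.02226781845093
top spatula [([0.562, -0.068, 0.112], 0.58), ([0.46, 0.375, 0.067], 0.24)]
top carrier1 [([0.835, -0.036, -0.001], 0.96), ([0.676, -0.259, 0.046], 0.92), ([0.496, 0.19, -0.005], 0.89), ([0.673, -0.072, 0.046], 0.71), ([0.678, -0.168, 0.047], 0.68)]
scene spatula [([0.568, -0.073, 0.108], 0.57)]
scene carrier1 [([0.674, -0.172, 0.047], 0.96), ([0.837, -0.034, -0.0], 0.85), ([0.674, -0.264, 0.047], 0.7), ([0.491, 0.19, -0.001], 0.68), ([0.677, -0.075, 0.043], 0.61), ([0.637, 0.435, 0.002], 0.3)]
```

View pics/b2.png

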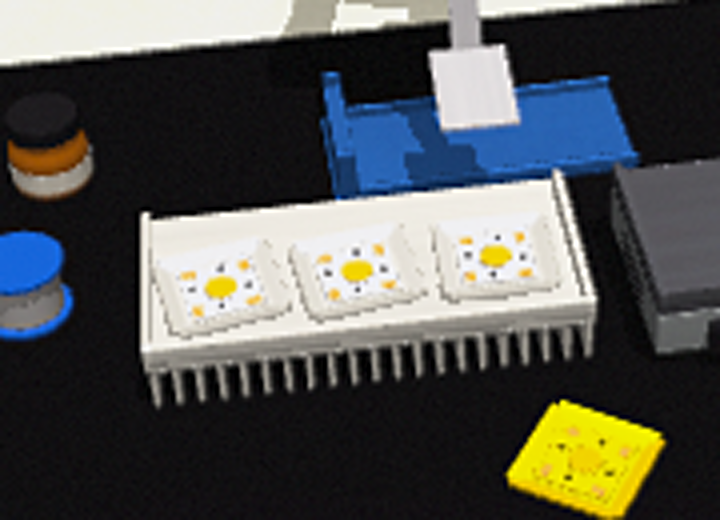

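Request:
move_arm --series "0.2 0 0 -10.5 -1; 0.4 0 0 -21 -1; 0.6 0 0 -31.5 -1; 0.8 0 0 -42 -1; 0.8 0 0 -52.5 -1; 0.8 0 0 -63 -1; 0.8 0 0 -73.5 -1; 0.8 0 0 -84 -1"

```text
time_s: 55.42
position: [0.4893, -0.0679, 0.1595]
tool_rot: [[0.113, 0.994, -0.001], [0.994, -0.113, 0.0], [0.0, -0.001, -1.0]]
ft_force: [-0.0, 0.3, -1.3]
grip_width: 0.018
gripper_force: 117.9
```

Request:
move_arm --series "0 0 1 -8.4 -1; 0 0 4 -8.4 -1; 0 0 7 -8.4 -1; 0 0 9 -8.4 -1; 0 0 9 -8.4 -1"

```text
time_s: 56.05
position: [0.4887, -0.0677, 0.0686]
tool_rot: [[-0.027, 1.0, -0.003], [1.0, 0.027, 0.001], [0.001, -0.003, -1.0]]
ft_force: [0.6, -0.1, -1.6]
grip_width: 0.0182
gripper_force: 117.9
```

Run:
```python
from h import *
im=optics.get_image('wrist');cv2.imwrite('pics/w9.png',im['pixels']);optics.get_image('top');optics.get_image('scene')
s=observe();print(s['time_s'],s['position'],s['tool_rot'],s['ft_force'])
for c in('wrist','top','scene'):
  for n in('spatula','rest'):print(c,n,[(np.round(d['point'],3).tolist(),round(d['score'],2)) for d in spotter.mark_of(n,c)])
```

```text
56.2 [ 0.4898 -0.0681  0.0706] [[-0.0272  0.9996  0.0013]
 [ 0.9996  0.0272 -0.0005]
 [-0.0005  0.0013 -1.    ]] [ 0.0749  0.5344 -1.3719]
wrist spatula [([0.486, 0.013, 0.021], 0.78)]
wrist rest []
top spatula [([0.485, 0.013, 0.024], 0.63)]
top rest [([0.485, 0.01, -0.001], 0.85)]
scene spatula [([0.489, 0.014, 0.021], 0.76)]
scene rest [([0.48, 0.013, 0.0], 0.76)]
```

Request:
move_arm --series "0 0 0.6 0 -1; 0 0 1.1 0 -1; -0.1 0 1.5 0 -1; -0.3 0 1.9 0 -1; -0.5 0 2.3 0 -1; -0.7 0 2.7 0 -1" --force 40

```text
time_s: 57.25
position: [0.4905, -0.0754, 0.0435]
tool_rot: [[-0.026, 1.0, 0.003], [1.0, 0.026, -0.0], [-0.0, 0.003, -1.0]]
ft_force: [-0.1, -1.2, 2.5]
grip_width: 0.018
gripper_force: 118.5
```

Run:
```python
from h import *
for c in('top','scene','wrist'):
  optics.get_image(c)
  for n in('spatula','spatula_grip'):print(c,n,[(np.round(d['point'],3).tolist(),round(d['score'],2)) for d in spotter.mark_of(n,c)])
```

```text
top spatula [([0.488, 0.016, 0.008], 0.74)]
top spatula_grip [([0.456, 0.371, -0.0], 0.34)]
scene spatula [([0.491, 0.014, -0.0], 0.96)]
scene spatula_grip [([0.493, -0.073, 0.057], 0.75)]
wrist spatula [([0.488, 0.014, 0.007], 0.9)]
wrist spatula_grip [([0.492, -0.082, 0.055], 0.68), ([0.488, 0.014, 0.008], 0.38), ([0.664, -0.163, 0.001], 0.3)]
```

Request:
move_arm --series "-0.1 0 0.4 0 -1; -0.2 0 0.8 0 -1; -0.4 0 1.1 0 -1; -0.4 0 1.2 0 -1; -0.4 0 1.2 0 -1"

```text
time_s: 58.32
position: [0.4905, -0.0791, 0.0324]
tool_rot: [[-0.026, 1.0, 0.003], [1.0, 0.026, -0.0], [-0.0, 0.003, -1.0]]
ft_force: [-2.3, -1.6, 22.9]
grip_width: 0.018
gripper_force: 121.5
```

Request:
move_arm --series "0 0 -0.15 0 -1; 0 0 -0.15 0 -0.3; 0 0 -0.15 0 0.2; 0 0 -0.15 0 0.4; 0 0 -0.15 0 0.4; 0 0 -3 0 0.4; 0 0 -8 0 0.4; 0 0 -12 0 0.4"

```text
time_s: 59.32
position: [0.4897, -0.0789, 0.1525]
tool_rot: [[-0.027, 1.0, 0.001], [1.0, 0.027, -0.0], [-0.0, 0.001, -1.0]]
ft_force: [0.7, -0.7, -0.3]
grip_width: 0.0599
gripper_force: 0.0
```

Run:
```python
from h import *
for c in('top','scene','wrist'):
  optics.get_image(c)
  for n in('spatula','spatula_grip','rest','carrier1','stop_top'):print(c,n,[(np.round(d['point'],3).tolist(),round(d['score'],2)) for d in spotter.mark_of(n,c)])
s=observe();print(s['time_s'],s['position'],s['grip_width'],s['q'])
```

```text
top spatula [([0.486, 0.017, 0.006], 0.6)]
top spatula_grip [([0.466, -0.385, 0.001], 0.47), ([0.674, -0.069, 0.045], 0.18)]
top rest [([0.485, 0.01, -0.004], 0.77), ([0.662, -0.161, 0.004], 0.58)]
top carrier1 [([0.675, -0.259, 0.044], 0.97), ([0.674, -0.169, 0.043], 0.89), ([0.495, 0.192, -0.002], 0.62), ([0.674, -0.073, 0.045], 0.6), ([0.833, -0.041, 0.002], 0.59)]
top stop_top [([0.46, 0.377, 0.068], 0.58)]
scene spatula [([0.489, 0.014, -0.001], 0.57)]
scene spatula_grip [([0.492, -0.078, 0.045], 0.8)]
scene rest [([0.481, 0.012, -0.004], 0.7)]
scene carrier1 [([0.679, -0.074, 0.048], 0.95), ([0.677, -0.173, 0.045], 0.84), ([0.493, 0.192, -0.001], 0.63), ([0.675, -0.265, 0.045], 0.57)]
scene stop_top [([0.456, 0.372, 0.065], 0.52), ([0.469, -0.387, -0.002], 0.26)]
wrist spatula [([0.487, 0.014, 0.003], 0.96), ([0.664, -0.165, 0.001], 0.64)]
wrist spatula_grip [([0.494, -0.082, 0.05], 0.84)]
wrist rest []
wrist carrier1 [([0.674, -0.168, 0.04], 0.8)]
wrist stop_top []
60.225 [ 0.4897 -0.0789  0.1508] 0.06001060427751674 [-22.8603  20.9866  90.2879  -0.0021  68.7249 -24.4226]
```

Request:
move_arm --series "5 -0.2 -1 0 0.6; 11 -0.5 -2 0 0.6; 17 -0.8 -2 0 0.6; 23 -1 -2 0 0.6; 29 -1.3 -2 0 0.6; 35 -1.5 -2 0 0.6; 41 -1.8 -2 0 0.6; 45.4 -2 -1 0 0.6"

```text
time_s: 61.22
position: [0.4569, 0.3769, 0.1612]
tool_rot: [[-0.029, 1.0, 0.002], [1.0, 0.029, 0.001], [0.001, 0.002, -1.0]]
ft_force: [1.0, -0.6, 0.8]
grip_width: 0.0685
gripper_force: 0.0
```

Run:
```python
from h import *
for c in('top','wrist','scene'):
  optics.get_image(c)
  print(c,[(np.round(d['point'],4).tolist(),round(d['score'],2)) for d in spotter.mark_of('stop_top',c)])
s=observe();print(s['time_s'],s['position'],s['grip_width'],s['q'])
```

```text
top [([0.4576, 0.3736, 0.0667], 0.68)]
wrist [([0.4542, 0.3719, 0.0647], 0.97)]
scene [([0.4548, 0.371, 0.0641], 0.41)]
61.525 [0.4576 0.3736 0.161 ] 0.06860810867366879 [27.7604 29.0936 74.1988 -0.0137 76.702  26.2488]
```

Request:
move_arm --series "-0.1 -0.15 4 0 0.6; -0.1 -0.15 8 0 0.6; -0.1 -0.15 10.5 0 0.6; -0.1 -0.15 11.5 0 0.6; -0.1 -0.15 11.5 0 0.6" --force 30

```text
time_s: 62.15
position: [0.4563, 0.3728, 0.0462]
tool_rot: [[-0.026, 1.0, 0.0], [1.0, 0.026, 0.0], [0.0, 0.0, -1.0]]
ft_force: [-0.4, 0.2, 0.5]
grip_width: 0.0682
gripper_force: 0.0
```

Request:
move_arm --series "0 0 0 0 0.2; 0 0 0 0 -0.2; 0 0 0 0 -1; 0 0 0 0 -1; 0 0 0 0 -1"

```text
time_s: 62.78
position: [0.4565, 0.3735, 0.0471]
tool_rot: [[-0.027, 1.0, 0.002], [1.0, 0.027, 0.001], [0.001, 0.002, -1.0]]
ft_force: [1.0, -1.4, 6.3]
grip_width: 0.039
gripper_force: 30.0
```

Gripped the head (39 mm). Twist clockwise, rising in step.

Request:
move_arm --series "0 0 -0.05 5 -1; 0 0 -0.12 11 -1; 0 0 -0.22 18 -1; 0 0 -0.32 25 -1; 0 0 -0.42 31 -1; 0 0 -0.52 37 -1; 0 0 -0.6 42 -1; 0 0 -0.6 42 -1"

```text
time_s: 63.78
position: [0.4564, 0.3735, 0.0519]
tool_rot: [[0.648, 0.762, 0.001], [0.762, -0.648, 0.0], [0.001, 0.001, -1.0]]
ft_force: [3.9, 0.8, -3.4]
grip_width: 0.0387
gripper_force: 30.7
```

Run:
```python
from h import *
for c in('top','wrist','scene'):
  optics.get_image(c)
  print(c,[(np.round(d['point'],4).tolist(),round(d['score'],2)) for d in spotter.mark_of('stop_top',c)])
s=observe();print(s['time_s'],s['position'],s['grip_width'],s['ft_force'],s['wrist_torque'],s['q'])
```

```text
top [([0.6664, -0.164, 0.0459], 0.71), ([0.666, -0.1624, -0.0016], 0.56), ([0.4575, 0.3712, 0.0695], 0.49)]
wrist [([0.4528, 0.3738, 0.069], 0.97)]
scene [([0.4561, 0.3725, 0.0703], 0.57)]
64.075 [0.4564 0.3734 0.0519] 0.038714005970549414 [ 4.7783  0.8513 -3.8051] [ 0.121  -0.9509  0.0619] [27.8029 36.0047 81.9009 -0.0141 62.0164 68.1757]
```

Request:
move_arm --series "0 0 -0.05 4 -1; 0 0 -0.1 6 -1; 0 0 -0.1 6 -1; 0 0 -0.1 6 -1"

```text
time_s: 64.58
position: [0.4558, 0.373, 0.0528]
tool_rot: [[0.724, 0.689, -0.0], [0.689, -0.724, -0.0], [-0.0, 0.0, -1.0]]
ft_force: [3.4, -3.4, -3.7]
grip_width: 0.0391
gripper_force: 30.7
```

Run:
```python
from h import *
for i in range(2):
 for c in('top','wrist','scene'):
  optics.get_image(c)
  print(c,[(np.round(d['point'],4).tolist(),round(d['score'],2)) for d in spotter.mark_of('stop_top',c)][:1])
s=observe();print(s['time_s'],s['position'],s['ft_force'],s['wrist_torque'])
```

```text
top [([0.4579, 0.3739, 0.0728], 0.62)]
wrist [([0.4555, 0.3732, 0.0716], 0.71)]
scene [([0.453, 0.3711, 0.0723], 0.55)]
top [([0.4574, 0.3709, 0.0722], 0.39)]
wrist [([0.4522, 0.3744, 0.0691], 0.91)]
scene [([0.4556, 0.3722, 0.0706], 0.52)]
65.175 [0.4558 0.373  0.0528] [ 4.1741 -3.6554 -2.5946] [-0.639  -0.593   0.0562]
```

Request:
move_arm --series "0 0 0 0 -0.2; 0 0 0 0 0.3; 0 0 0 0 0.6; 0 0 0 0 0.6; 0 0 -4 0 0.6; 0 0 -9 0 0.6; 0 0 -12 0 0.6; 0 0 -12 0 0.6"

```text
time_s: 66.18
position: [0.4564, 0.3739, 0.1752]
tool_rot: [[0.724, 0.689, 0.004], [0.689, -0.724, 0.003], [0.005, 0.001, -1.0]]
ft_force: [-0.1, 0.9, -0.4]
grip_width: 0.0686
gripper_force: 0.0
```

Run:
```python
from h import *
Z=[]
for i in range(4):
 for c in('top','wrist','scene'):
  im=optics.get_image(c)
  d=[d['point'] for d in spotter.mark_of('stop_top',c) if abs(d['point'][0]-.456)<.02 and abs(d['point'][1]-.373)<.02]
  if d: Z.append((c,round(d[0][2],4)))
print(Z,np.mean([z for _,z in Z]))
for c in('top','scene'):
 for n in('carrier1','spatula'):print(c,n,[(np.round(d['point'],3).tolist(),round(d['score'],2)) for d in spotter.mark_of(n,c)])
cv2.imwrite('pics/end.png',im['pixels'])
```

```text
[('top', 0.0737), ('wrist', 0.0698), ('scene', 0.0721), ('top', 0.0732), ('wrist', 0.07), ('top', 0.07), ('scene', 0.072), ('top', 0.0721), ('wrist', 0.0704), ('scene', 0.0709)] 0.07142
top carrier1 [([0.674, -0.261, 0.044], 0.88), ([0.836, -0.038, 0.002], 0.88), ([0.674, -0.071, 0.044], 0.86), ([0.678, -0.167, 0.046], 0.64), ([0.496, 0.19, -0.001], 0.57)]
top spatula [([0.486, 0.011, 0.004], 0.66)]
scene carrier1 [([0.676, -0.071, 0.049], 0.88), ([0.837, -0.038, -0.002], 0.79), ([0.492, 0.015, 0.005], 0.71), ([0.494, 0.194, 0.0], 0.64), ([0.674, -0.263, 0.042], 0.59), ([0.674, -0.172, 0.046], 0.55)]
scene spatula [([0.489, 0.011, 0.006], 0.86)]
```

View pics/end.png

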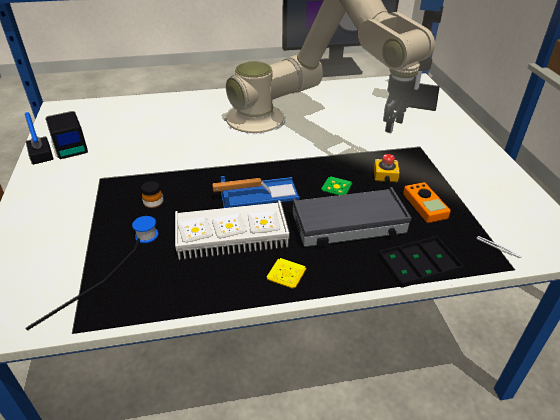

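Run:
```python
from h import *
im=optics.get_image('scene')
print(P(im,(.456,.373,.072))-P(im,(.456,.373,.066)))
for f in('scene0','s2','s4','end'):
    a=cv2.imread(f'pics/{f}.png').astype(int)[140:185,365:410]
    m=(a[...,2]>110)&(a[...,1]<80)&(a[...,0]<90)
    y,x=np.nonzero(m);w=a[...,2]-a[...,1]; w=np.clip(w-60,0,None);Y,X=np.mgrid[:45,:45]
    print(f,m.sum(),y.mean(),y.min(),y.max(),(w*Y).sum()/w.sum(),(w*X).sum()/w.sum())
```

```text
[ 0.2726 -1.5493]
scene0 91 19.417582417582416 14 40 17.216758893280634 23.42387351778656
s2 92 20.543478260869566 15 37 18.919207579672698 23.19879414298019
s4 91 20.571428571428573 15 37 18.921365752715985 23.19762027935851
end 84 18.916666666666668 14 23 17.394171779141104 23.421932515337424
```

```bash
python3 -c "
from rig import order
print(order.close_job())"
```

```text
the job is handed in; nothing more can be done
None
```

I handed the job in: all three carriers lie flat on the cooling tray, the spatula is back on its rest, and the stop button was twisted and reads up to within about 0.6 mm; the hand-in gave no verdict.

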